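# Take the pocket tray from mid-stack and fill it from the turntable

### The arm

A 7-joint arm with a two-finger parallel gripper is mounted at the origin on the work surface. World frame = base frame: x ahead of the robot, y to its left, z up, the work surface at z = 0. Lengths are in m, angles in rad, forces in N, time in s.
With the tool pointing down it reaches from about 0.425 to 0.95 m from the base axis. Payload 4.7 kg.
Tool frame: the origin (TCP) lies midway between the tips of the shut fingers; the grasp point (between the pads) lies 19 mm behind it (grip_depth is the distance from the TCP to the grasp point, in m); z points along the fingers, y is the direction in which the jaws open and shut (so a half turn about z gives the same grasp; the last joint's range is limited). The gripper opens to 87 mm and grips with 3 to 60 N. Pads are 19 mm wide; open, the fingers measure 117 mm over their backs; the gripper's body (75 mm by 190 mm) begins 51 mm behind the grasp point.
Start: joints at [-1.158, 0.469, -0.049, 1.532, 0.024, 1.141, -0.082], TCP at [0.289, 0.61, 0.223] pointing down, gripper open.
Joint ranges: [-2.59, 2.59], [-0.33, 1.99], [-1.39, 1.29], [0.1, 2.45], [-1.04, 4.18], [0.21, 1.99], [-2.66, 2.66]. Speed limits (rad/s): [2.57, 2.57, 3.14, 3.14, 3.14, 3.14, 3.14].

### API

Orientations are given as a unit quaternion [w, x, y, z].
In Python, from cell import * gives the robot as it stands.
- The arm moves only by the tool drive_tool, never from a script. Its argument "steps" is a list of rows, each a list of 7 numbers: the shift along the tool's x, y, z in units of 30 mm (1.0 is 30 mm), then the turn, a rotation vector about the tool's x, y, z in units of 8 degrees (1.0 is 8 degrees), then the finger opening in mm, from 0 to 87. A call has 1 to 12 rows; each row shifts and turns the commanded pose from where the row before left it, along the tool's axes as they then stand; what a row does not reach is not made up. A row lasts 1/10 s, in which the tool goes at most 50 mm and 8.59 degrees, less where a joint would pass 70% of its speed; a pose out of reach is approached as far as the arm can. A call is refused whole if a number of a shift passes 1 or a number of a turn 1, either way. A call with a gripper value outside its range is refused whole. The fingers move at their own pace and stop on an object; "force" is the grip in N (left out, the last holds). Time passes only in rows, so rows that do not move let the fingers close. It gives the time, the measured TCP pose, the force and the opening at its end, in the units of the state.
- read_state(): the state, without advancing time (a new reading comes with each control period).
- camera(name): name is "side" or "top" or "wrist"; returns a dict with "frame" (384x512x3 uint8, red, green, blue), "intrinsics" (3x3 intrinsics, pixels), "R" (3x3) and "t" (3): a world point X has camera coordinates R X + t. Camera axes: x right, y down, z forward; pixel columns grow to the right and rows downward; lengths in m; the calibration is good to about 2 mm. A picture is of the moment at which its call begins. There is no depth.
- close_job(): hands the job in, once; it reports no verdict.
The state is a dict: "clock": time; "qpos": joint angles; "joint_vel": joint speeds; "effort": joint torques, N m; "tool_pos": TCP position; "tcp_rot": TCP orientation; "force": force on the tool from outside, world axes, zero at the start; "moment": the same for the moment, N m; "gripper_width": finger opening in m.
Only numpy, scipy, OpenCV 4.12 (cv2) and the standard library are available. Lean on these libraries where they do the work, as an engineer would, in place of code of your own. Each camera call takes 0.05 s, during which the arm holds its last target.

### The job

Get the pocket tray out from the middle of the stack of trays on the sloping stand and set it down squarely on the felt mat; the plain tray that lay over it goes back neatly on the bottom tray on the stand. Then tidy the blue nazar and the spare doorbell button from the turntable into the pocket tray, each lying flat, face up, in a pocket of its own and not tossed in from a height, and leave everything else where it is.

Things in the scene. Friction and masses are not known exactly. Their poses are not given: they have to be found in the camera images.
- stand: Oak tray stand, fixed. Its board slopes 30 deg, low edge to the stand's +x, away from the robot. Origin: under its foot (165 x 186 mm), z up. The stack's centre line meets the slope at x = -20 mm, z = 60 mm and leans square to it. Two 10 mm posts, 55 mm either side of the middle, rise square to the slope 3 mm below the stack's low edge, to 84 mm off it, round-topped, stopping any slide.
- tray_bottom: Lowest tray of the stack, brown wood, plain; stays. Each: 130 (x) x 164 (y) x 36 mm high, walls 4, floor 5 mm thick, 0.17 to 0.34 kg. A grip rib 10 mm thick runs along y through the middle, top (like the end walls) 1.5 mm below the side walls, with a trough 56 mm wide either side: lift a tray by pinching the rib at mid-length. Origin: centre of the underside; z out of the open top.
- tray_pockets: The pocket tray, at first the middle one: size, rib and frame as tray_bottom, but a low cross divider at y = 0 (4 mm thick, top 16 mm above the underside) splits each trough, giving four pockets 56 (x) by 76 mm (y), 31 mm deep from the rim, centres at x = +-33, y = +-42 mm. The rib stands 18 mm clear above the dividers.
- tray_top: The plain tray on top of the stack, twin of tray_bottom. The trays lie flat on one another on the slope, 36 mm apart, so at first each tray's z leans 30 degrees from vertical towards the stand's +x, its y along the stand's y. There is room to set it aside on the bare ledge between the robot and the mat.
- mat: Grey felt mat fixed on the ledge, 160 mm (x) x 195 mm (y) x 3 mm thick. Origin: centre of its underside. The pocket tray is to lie on it with its long sides along the mat's long sides (either way round).
- turntable: Round white plastic turntable 264 mm across; origin at the centre of its foot on the ledge, flat top 30 mm above the ledge. The foot is fixed, the top turns with a light drag, things on it ride along. The body's frame does not turn with the top.
- nazar: Blue glass nazar lying flat, eye up: disc 42 mm across, 18 mm thick, with a chrome hanger; 60 mm long in all, about 70 g. Origin: underside, middle of the 60 mm length; z up, x towards the hanger. The disc's centre is 9 mm along -x from the origin; grip across the disc along y. One of three things around the turntable's middle, about 94 mm from its centre.
- doorbell_button: Spare doorbell button lying flat, push upwards: chrome plate 62 mm (x) x 32 mm (y) x 10 mm over a black back box 56 x 28 x 9 mm, total 24 mm high with the domed push, about 90 g. Origin: centre of the underside; the plate's underside is 9 mm and its upper face 19 mm above it. Stands on the turntable likewise.
- coin_cup: Bystander: stainless coin cup with its clip-on lid shut, 61 mm across, 72 mm high, the third thing around the turntable. Origin: centre of the underside.
- bead_loop0: Bystander: amber bead loop 65 mm across, 12 mm high, lowest of three stacked in the middle of the turntable. Origin: centre of the underside.
- bead_loop1: Bystander: the middle bead loop, same size.
- bead_loop2: Bystander: the upper bead loop, same size; its top is 66 mm above the ledge.
- glasses_case: Bystander: black spectacle case 62 x 160 x 40 mm on the ledge at the back. Origin: centre of the underside.
- candle: Bystander: green glass candle jar with a wooden lid, 82 mm across, 85 mm high, on the ledge at the back. Origin: centre of the underside.
- diffuser: Bystander: amber glass reed diffuser 60 mm across, 190 mm high with its reeds, on the ledge at the back. Origin: centre of the underside.

How it is judged:
By the outcome, as a careful person would: the job done as asked, in the order asked, and still so for the second after the job is handed in, with the robot touching nothing.
It also fails if it takes over 72 s, if anything falls off the work surface, if the arm or the gripper's body presses on something with over 40 N, if the wrist force passes 120 N, or if a joint passes its speed limit or range.

## Working session

There is one attempt and no reset: what is moved stays moved. The work goes in short steps, Python scripts to look and compute and a tool call to move; the robot and the scene stay as the last step left them, time stands still between calls to the robot, and variables do not carry over. Pictures are saved under pics/ and viewed, and the job is handed in when it is done.

Besides the shell and the picture viewer there is one more tool, called after ">>>" as name(argument=value, ...), one argument or row to a line, values as JSON. drive_tool: Moves the arm, as the interface text tells. Its arguments: {"type":"object","properties":{"steps":{"type":"array"},"force":{"type":"number"}},"required":["steps"]}

```bash
ls; mkdir -p pics; python3 - <<'E'
from cell import *
import cv2
s=read_state();print(s)
for n in ["side","top","wrist"]:
    c=camera(n);cv2.imwrite(f"pics/{n}0.png",c["frame"][:,:,::-1])
    print(n,c["intrinsics"].tolist(),c["R"].round(4).tolist(),c["t"].round(4).tolist())
E
```

```text
pics
{'clock': 0.0, 'qpos': array([-1.15790629,  0.469457  , -0.0486066 ,  1.53369549,  0.02412582,
        1.14098124, -0.08232394]), 'joint_vel': array([-0.00042196, -0.00175614, -0.00081317,  0.00061659,  0.00094907,
       -0.00036719, -0.00019277]), 'effort': array([ 6.76181226e-04, -5.07964647e+01, -8.00853269e-02, -2.36154377e+01,
       -6.13126718e-02,  3.78064869e-02,  1.68415545e-04]), 'tool_pos': array([0.28833726, 0.60965587, 0.22148832]), 'tcp_rot': array([-1.70274308e-04,  2.19088776e-01,  9.75704440e-01, -9.62251023e-04]), 'force': array([-0.30125236,  0.27010567,  0.33496651]), 'moment': array([ 0.01945113,  0.02805244, -0.00643542]), 'gripper_width': 0.08682583589508268}
side [[356.1295249951207, 0.0, 255.7971085261615], [0.0, 356.1295249951207, 195.18810530158746], [0.0, 0.0, 1.0]] [[0.9809, -0.1946, -0.0035], [-0.1436, -0.7115, -0.6879], [0.1314, 0.6752, -0.7258]] [-0.597, 0.143, 1.1038]
top [[388.38658461356175, 0.0, 260.66512132883736], [0.0, 388.38658461356175, 191.45142477234037], [0.0, 0.0, 1.0]] [[0.0209, -0.9998, -0.0079], [-0.9973, -0.0203, -0.0701], [0.0699, 0.0093, -0.9975]] [-0.0028, 0.599, 1.2891]
wrist [[291.39276525946764, 0.0, 253.74109638697175], [0.0, 291.39276525946764, 196.03432322206865], [0.0, 0.0, 1.0]] [[0.4273, 0.9041, -0.0009], [0.8708, -0.4113, 0.2694], [0.2432, -0.1159, -0.963]] [-0.6746, -0.033, 0.3899]
```

View pics/side0.png

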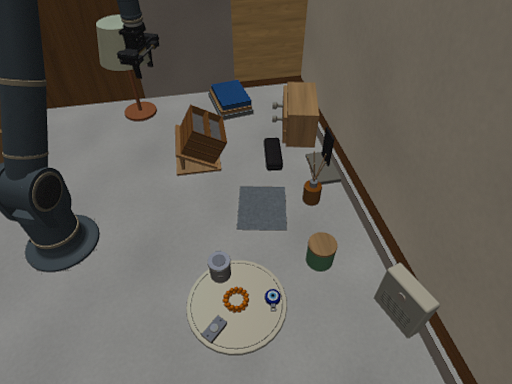

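View pics/top0.png

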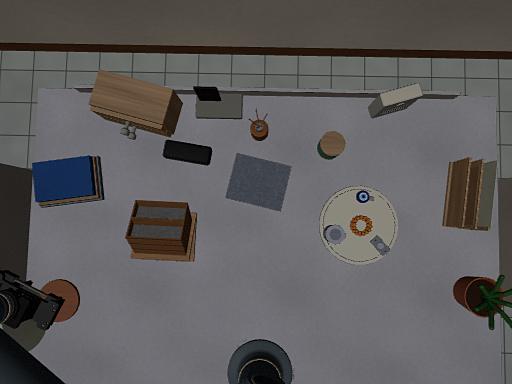

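View pics/wrist0.png

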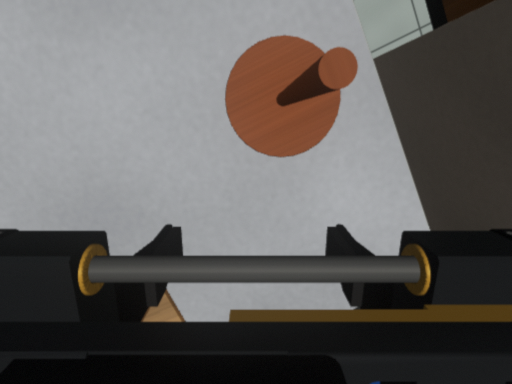

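```bash
cat > crop.py <<'E'
import cv2,sys
def crop(src,dst,x0,y0,x1,y1,k):
    im=cv2.imread(src)[y0:y1,x0:x1]
    im=cv2.resize(im,None,fx=k,fy=k,interpolation=cv2.INTER_CUBIC)
    im=cv2.convertScaleAbs(im,alpha=1.5,beta=10)
    for x in range((x0+9)//10*10,x1,10):
        cv2.line(im,((x-x0)*k,0),((x-x0)*k,4),(0,255,0),1); 
        if x%20==0: cv2.putText(im,str(x),((x-x0)*k,14),0,.4,(0,255,0),1)
    for y in range((y0+9)//10*10,y1,10):
        cv2.line(im,(0,(y-y0)*k),(4,(y-y0)*k),(0,255,0),1)
        if y%20==0: cv2.putText(im,str(y),(5,(y-y0)*k+4),0,.4,(0,255,0),1)
    cv2.imwrite(dst,im)
E
python3 - <<'E'
from crop import crop
crop("pics/top0.png","pics/t0a.png",115,185,215,265,8)
crop("pics/side0.png","pics/s0a.png",165,95,240,185,6)
crop("pics/top0.png","pics/t0b.png",215,145,305,220,8)
crop("pics/top0.png","pics/t0c.png",310,175,410,275,6)
E
```

```text
(no output)
```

View pics/t0a.png

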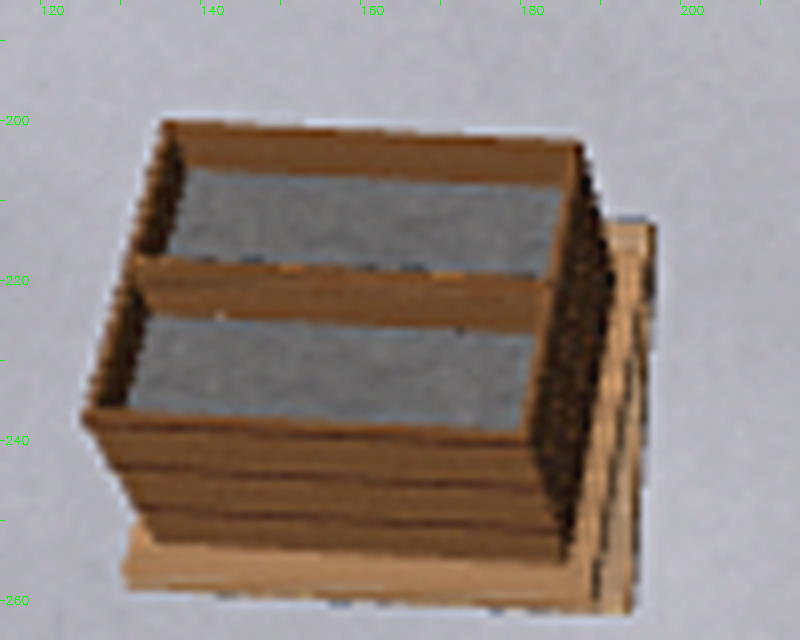

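View pics/s0a.png

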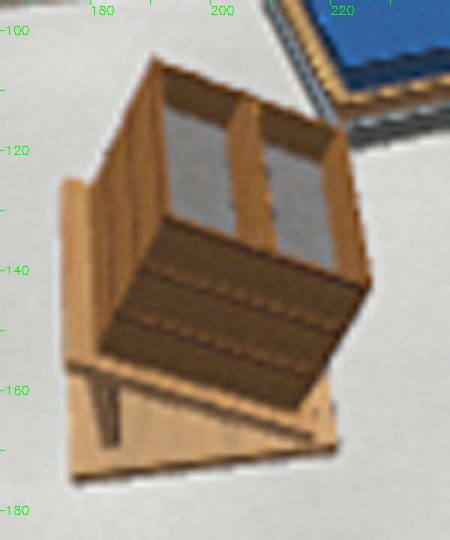

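View pics/t0b.png

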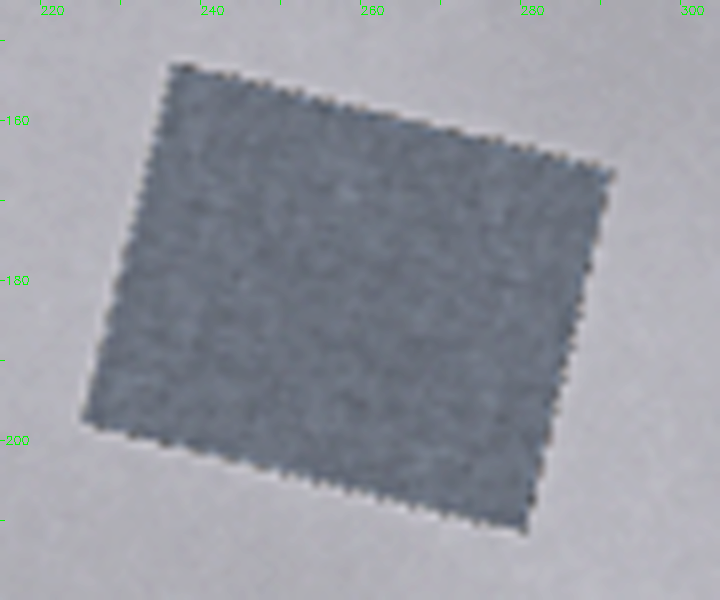

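View pics/t0c.png

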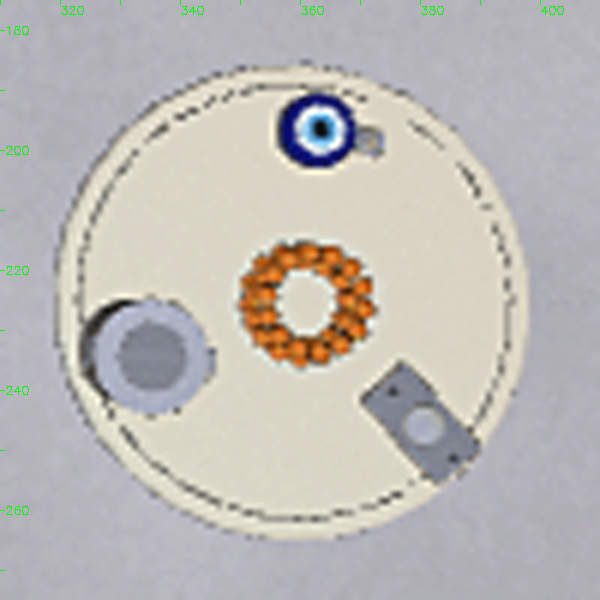

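```bash
cat > geo.py <<'E'
import numpy as np
from scipy.optimize import least_squares
from scipy.spatial.transform import Rotation as Ro
CAM={"side":(np.array([[356.13,0,255.797],[0,356.13,195.188],[0,0,1]]),None),}
def load():
    import pickle
    return pickle.load(open("cams.pkl","rb"))
def proj(c,X):
    X=np.atleast_2d(X);p=(X@np.array(c["R"]).T+c["t"])@np.array(c["intrinsics"]).T
    return p[:,:2]/p[:,2:]
def ray(c,uv,z):
    d=np.array(c["R"]).T@np.linalg.inv(c["intrinsics"])@np.array([uv[0],uv[1],1.])
    o=-np.array(c["R"]).T@c["t"]; s=(z-o[2])/d[2]; return o+s*d
def Rz(a): return Ro.from_euler('z',a).as_matrix()
def stand2w(p,X): # p=x,y,yaw
    return np.atleast_2d(X)@Rz(p[2]).T+np.array([p[0],p[1],0])
RT=Ro.from_euler('y',30,degrees=True).as_matrix() # tray->stand
def tray2w(p,X,h): # h: height of tray underside along stack
    return stand2w(p,(np.atleast_2d(X)+[0,0,h])@RT.T+np.array([-.02,0,.06]))
E
python3 - <<'E'
from cell import *
import pickle
from geo import *
cams={}
for n in ["side","top"]:
    c=camera(n);cams[n]={k:c[k] for k in("intrinsics","R","t")}
pickle.dump(cams,open("cams.pkl","wb"))
X=np.array([[.065,.082,.108],[.065,-.082,.108],[-.065,-.082,.108],[-.065,.082,.108],[-.065,.082,0],[-.065,-.082,0]])
T=np.array([[135.4,200.1],[187.5,202.9],[181,239.75],[125.6,236.6],[134.6,252.75],[185.9,255.25]])-.4
S=np.array([[222.5,117.5],[226.7,142.5],[192.5,130.8],[190.8,105]])-.4
XS=X[:4]
S=np.vstack([S,[[182.2,153.3],[214.5,163.3]]]);XS=np.vstack([XS,[[-.065,-.082,0],[.065,-.082,0]]])
for use in("ts","t","s"):
    def f(p):
        r=[]
        if 't' in use:r.append(proj(cams["top"],tray2w(p,X,0))-T)
        if 's' in use:r.append(proj(cams["side"],tray2w(p,XS,0))-S)
        return np.vstack(r).ravel()
    s=least_squares(f,[.45,.3,0]);print(use,s.x,s.fun.reshape(-1,2).round(1).tolist())
# mat
M=np.array([[236.5,152.9],[291.9,166.5],[280.9,211.6],[225.25,197.5]])-.4
m=np.array([ray(cams["top"],u,.003) for u in M]);print(m.round(4),m.mean(0))
e=[np.linalg.norm(m[i]-m[(i+1)%4]) for i in range(4)];print(e)
for a,b in((0,1),(3,2)):print(np.arctan2(*(m[b]-m[a])[:2][::-1]))
for a,b in((3,0),(2,1)):print(np.arctan2(*(m[b]-m[a])[:2][::-1]))
o=np.array([310,175])
def P(x,y,z): return ray(cams["top"],(np.array([x,y])+.5)/6-.5+o,z).round(4)
print("turn",P(291,302,.03),"naz",P(318,130,.04),"hang",P(368,140,.035),"bell",P(424,427,.05),"cup",P(150,356,.102),"loop",P(306,303,.06))
E
python3 - <<'E'
import sys;sys.path.insert(0,'.')
from crop import crop
import os;os.chdir('.')
crop("pics/side0.png","pics/s0b.png",180,175,300,355,4)
E
```

```text
ts [ 0.46625481  0.31983274 -0.02929708] [[0.2, -0.2], [0.5, -0.4], [0.3, 0.2], [-0.1, 0.5], [0.2, 0.1], [0.6, 0.3], [0.4, -1.7], [1.0, -0.4], [0.4, -0.6], [0.1, -1.4], [-1.6, -0.0], [-0.2, 0.3]]
t [ 0.46652185  0.3206847  -0.03042521] [[-0.0, -0.3], [0.3, -0.5], [-0.0, 0.1], [-0.4, 0.4], [-0.1, 0.0], [0.3, 0.2]]
s [ 0.46563491  0.31659061 -0.02245985] [[0.2, -1.3], [1.1, 0.1], [0.5, 0.0], [-0.2, -0.8], [-1.6, 0.6], [-0.1, 0.8]]
[[ 0.733   0.0971  0.003 ]
 [ 0.6896 -0.0943  0.003 ]
 [ 0.5342 -0.0593  0.003 ]
 [ 0.5784  0.1317  0.003 ]] [0.63379035 0.01879944 0.003     ]
[np.float64(0.19631421559295809), np.float64(0.15933110338082024), np.float64(0.19601277558453797), np.float64(0.15845050056143672)]
-1.7937320922080482
-1.798227809392608
-0.21996220921937826
-0.2218829895150704
turn [ 0.4935 -0.3166  0.03  ] naz [ 0.5886 -0.3287  0.04  ] hang [ 0.5839 -0.3577  0.035 ] bell [ 0.4275 -0.384   0.05  ] cup [ 0.4646 -0.2257  0.102 ] loop [ 0.4934 -0.3174  0.06  ]
```

View pics/s0b.png

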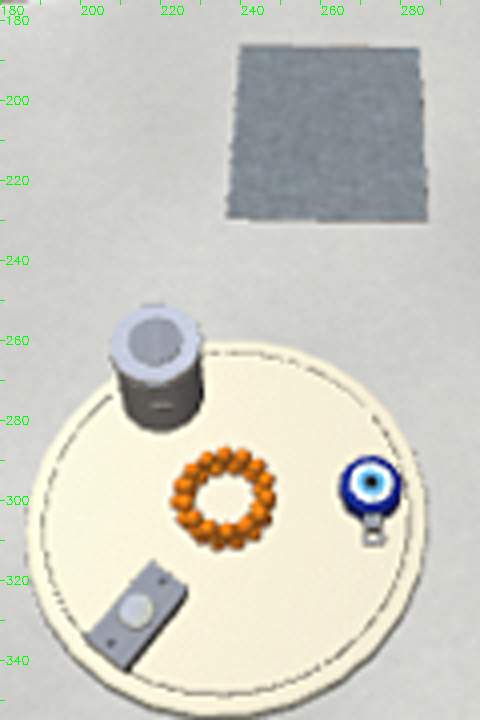

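```bash
cat > plan.py <<'E'
from geo import *
from cell import read_state
STAND=np.array([0.4663,0.3203,-0.030]); MAT=np.array([0.6338,0.0188,-0.223])
def Rq(q): return Ro.from_quat([q[1],q[2],q[3],q[0]]).as_matrix()
def mat_from_tray(Rt): # tool R from tray R: x=ty,y=tx,z=-tz
    return np.column_stack([Rt[:,1],Rt[:,0],-Rt[:,2]])
def stack_pose(h,off=(0,0)): # TCP at height h off slope along stack normal
    return tray2w(STAND,[[off[0],off[1],h]],0)[0], mat_from_tray(Rz(STAND[2])@RT)
def flat(yaw): return mat_from_tray(Rz(yaw))
def plan(p1,R1,n=None,grip=None,p0=None,R0=None,dec=2):
    s=read_state()
    if p0 is None: p0=s["tool_pos"]
    if R0 is None: R0=Rq(s["tcp_rot"])
    w=Ro.from_matrix(R0.T@R1).as_rotvec(); D=p1-p0
    if n is None: n=int(np.ceil(max(np.abs(w).max()/np.radians(8),np.linalg.norm(w)/np.radians(8.5),np.abs(R0.T@D).max()/.029,np.abs(R1.T@D).max()/.029,np.linalg.norm(D)/.048,1)))
    R=R0;p=p0.copy();rows=[]
    for k in range(n):
        t=R.T@((p0+D*(k+1)/n)-p)/.03
        r=Ro.from_matrix(R.T@R1).as_rotvec()/(n-k)/np.radians(8)
        row=np.r_[t,r].round(dec)+0.
        p=p+R@row[:3]*.03; R=R@Ro.from_rotvec(row[3:]*np.radians(8)).as_matrix()
        rows.append(row.tolist()+([grip] if grip is not None else []))
    print("n",n,"D mm",(D*1000).round(1),"w deg",np.degrees(w).round(1))
    for r in rows:print(r)
    return p,R
def st():
    s=read_state();print("t %.2f"%s["clock"],"p",s["tool_pos"].round(4),"q",s["tcp_rot"].round(4),"F",s["force"].round(1),"w %.4f"%s["gripper_width"],"qpos",s["qpos"].round(2))
E
python3 - <<'E'
from plan import *
p,R=stack_pose(.215);print(p)
plan(p,R,grip=87)
E
```

```text
[0.55376063 0.31767539 0.24619546]
n 13 D mm [ 265.3 -292.3   24.2] w deg [26.5 17.4 64.8]
[-0.94, -0.39, -0.06, 0.25, 0.17, 0.62, 87]
[-0.96, -0.3, -0.07, 0.25, 0.17, 0.62, 87]
[-0.98, -0.23, -0.09, 0.26, 0.17, 0.62, 87]
[-1.0, -0.14, -0.1, 0.25, 0.17, 0.62, 87]
[-1.01, -0.06, -0.13, 0.25, 0.17, 0.62, 87]
[-1.0, 0.02, -0.14, 0.26, 0.17, 0.63, 87]
[-0.99, 0.11, -0.17, 0.25, 0.17, 0.63, 87]
[-0.98, 0.18, -0.2, 0.25, 0.16, 0.62, 87]
[-0.95, 0.26, -0.23, 0.26, 0.16, 0.63, 87]
[-0.92, 0.34, -0.27, 0.25, 0.17, 0.62, 87]
[-0.89, 0.4, -0.29, 0.26, 0.16, 0.63, 87]
[-0.83, 0.47, -0.33, 0.25, 0.17, 0.62, 87]
[-0.79, 0.52, -0.37, 0.26, 0.16, 0.63, 87]
```

>>> drive_tool(
  steps=[
    [-0.94,-0.39,-0.06,0.25,0.17,0.62,87],
    [-0.96,-0.3,-0.07,0.25,0.17,0.62,87],
    [-0.98,-0.23,-0.09,0.26,0.17,0.62,87],
    [-1.0,-0.14,-0.1,0.25,0.17,0.62,87],
    [-1.0,-0.06,-0.13,0.25,0.17,0.62,87],
    [-1.0,0.02,-0.14,0.26,0.17,0.63,87],
    [-0.99,0.11,-0.17,0.25,0.17,0.63,60],
    [-0.98,0.18,-0.2,0.25,0.16,0.62,60],
    [-0.95,0.26,-0.23,0.26,0.16,0.63,60],
    [-0.92,0.34,-0.27,0.25,0.17,0.62,60],
    [-0.89,0.4,-0.29,0.26,0.16,0.63,60],
    [-0.83,0.47,-0.33,0.25,0.17,0.62,60],
  ],
)

```text
clock: 1.45
tool_pos: [0.534, 0.34, 0.2445]
tcp_rot: [-0.174, 0.665, 0.706, -0.168]
force: [-0.9, -0.3, -0.6]
gripper_width: 0.061
```

```bash
python3 - <<'E'
from plan import *
st()
p,R=stack_pose(.215)
plan(p,R,grip=60)
E
```

```text
t 1.45 p [0.534  0.34   0.2445] q [-0.1739  0.6653  0.7064 -0.1677] F [-0.9 -0.3 -0.6] w 0.0610 qpos [-0.65  0.63  0.22  1.32 -0.33  1.66 -0.34]
n 1 D mm [ 19.8 -22.3   1.7] w deg [2.  1.2 4.8]
[-0.78, 0.51, -0.35, 0.25, 0.15, 0.61, 60]
```

>>> drive_tool(
  steps=[
    [-0.78,0.51,-0.35,0.25,0.15,0.61,60],
    [0,0,0,0,0,0,60],
    [0,0,0,0,0,0,60],
  ],
)

```text
clock: 1.75
tool_pos: [0.5536, 0.3175, 0.2456]
tcp_rot: [-0.185, 0.693, 0.673, -0.18]
force: [0.1, 0.2, -0.5]
gripper_width: 0.0601
```

```bash
cat > snap.py <<'E'
import sys,pickle,cv2
from cell import camera
n,f=sys.argv[1:3]
c=camera(n);cv2.imwrite(f"pics/{f}.png",c["frame"][:,:,::-1]);pickle.dump({k:c[k] for k in("intrinsics","R","t")},open(f"pics/{f}.pkl","wb"))
E
python3 snap.py wrist w1; python3 - <<'E'
from plan import *
st(); p,R=stack_pose(.215); plan(p,R)
from crop import crop
crop("pics/w1.png","pics/w1b.png",0,0,512,384,1)
E
```

```text
t 1.80 p [0.5526 0.319  0.2459] q [-0.1856  0.6919  0.6741 -0.1798] F [ 0.1 -0.   0. ] w 0.0599 qpos [-0.61  0.66  0.24  1.28 -0.35  1.71 -0.37]
n 1 D mm [ 1.1 -1.3  0.3] w deg [0.1 0.  0.2]
[-0.04, 0.03, -0.03, 0.01, 0.0, 0.03]
```

View pics/w1b.png

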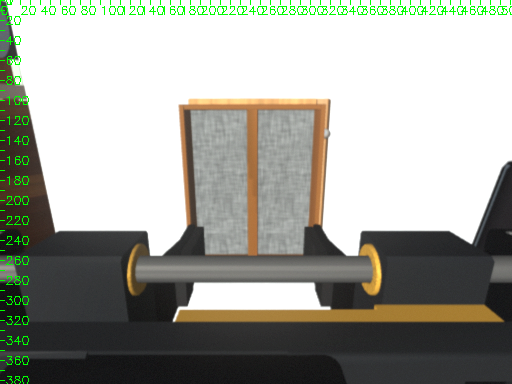

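```bash
python3 - <<'E'
from plan import *
import pickle
from crop import crop
crop("pics/w1.png","pics/w1c.png",170,90,340,270,4)
c=pickle.load(open("pics/w1.pkl","rb"))
X=np.array([[-.065,.082,.108],[.065,.082,.108],[-.005,.078,.1065],[.005,.078,.1065],[-.005,0,.1065],[.005,0,.1065],[-.061,.082,.108],[.061,.082,.108]])
print(proj(c,tray2w(STAND,X,0)).round(1))
E
```

```text
[[179.1 104.6]
 [326.8 104.8]
 [247.4 109.5]
 [258.6 109.5]
 [247.7 194.2]
 [258.2 194.2]
 [183.7 104.6]
 [322.3 104.8]]
```

View pics/w1c.png

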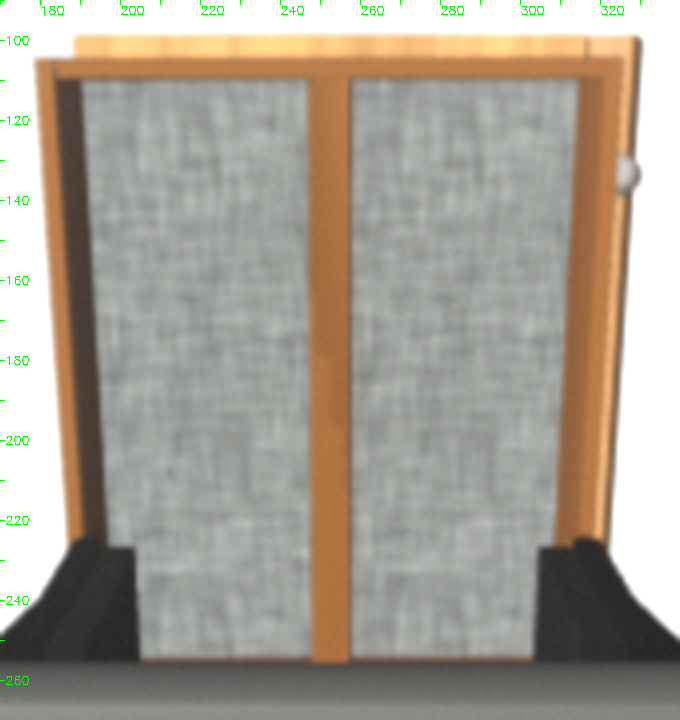

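>>> drive_tool(
  steps=[
    [0,0,1,0,0,0,60],
    [0,0,1,0,0,0,60],
    [0,0,1,0,0,0,60],
    [0,0,0.9,0,0,0,60],
    [0,0,0.5,0,0,0,60],
    [0,0,0,0,0,0,60],
  ],
)

```text
clock: 2.4
tool_pos: [0.4836, 0.322, 0.1305]
tcp_rot: [-0.186, 0.69, 0.675, -0.182]
force: [-0.0, -0.0, 0.6]
gripper_width: 0.0605
```

```bash
python3 - <<'E'
from plan import *
st(); p,R=stack_pose(.082); plan(p,R)
E
```

```text
t 2.40 p [0.4836 0.322  0.1305] q [-0.1862  0.6904  0.675  -0.1819] F [-0.  -0.   0.6] w 0.0605 qpos [-0.66  0.66  0.21  1.55 -0.37  1.43 -0.34]
n 1 D mm [ 3.7 -2.3  0.5] w deg [-0.2  0.2  0.4]
[-0.07, 0.1, -0.08, -0.02, 0.03, 0.05]
```

>>> drive_tool(
  steps=[
    [-0.04,0.06,-0.04,0,0,0,60],
    [0,0,0,0,0,0,60],
  ],
)

```text
clock: 2.6
tool_pos: [0.4906, 0.3195, 0.1331]
tcp_rot: [-0.185, 0.692, 0.674, -0.178]
force: [-0.7, -0.6, 0.2]
gripper_width: 0.0599
```

```bash
python3 - <<'E'
from plan import *
st(); p,R=stack_pose(.082); plan(p,R)
E
```

```text
t 2.60 p [0.4906 0.3195 0.1331] q [-0.1846  0.6924  0.6743 -0.1784] F [-0.7 -0.6  0.2] w 0.0599 qpos [-0.65  0.66  0.22  1.54 -0.37  1.44 -0.33]
n 1 D mm [-3.3  0.2 -2.1] w deg [ 0.2 -0.   0.2]
[0.0, -0.06, 0.11, 0.03, 0.0, 0.03]
```

```bash
cat >> plan.py <<'E'
def avg(n=6,cam="wrist",save=None):
    from cell import camera
    P=[];Q=[]
    for i in range(n):
        s=read_state();P.append(s["tool_pos"]);Q.append(s["tcp_rot"]*np.sign(s["tcp_rot"][1]));c=camera(cam)
    if save:
        import cv2,pickle
        cv2.imwrite(f"pics/{save}.png",c["frame"][:,:,::-1]);pickle.dump({k:c[k] for k in("intrinsics","R","t")},open(f"pics/{save}.pkl","wb"))
    P=np.array(P);q=np.mean(Q,0);q/=np.linalg.norm(q)
    print("avg",P.mean(0).round(4),"sd mm",(P.std(0)*1000).round(1),"t",s["clock"]);return P.mean(0),Rq(q)
E
python3 - <<'E'
from plan import *
p0,R0=avg(6); p,R=stack_pose(.082); plan(p,R,p0=p0,R0=R0)
E
```

```text
avg [0.4903 0.3192 0.1327] sd mm [0.3 0.2 0.3] t 2.85
n 1 D mm [-3.   0.5 -1.7] w deg [0.2 0.  0.2]
[0.01, -0.06, 0.1, 0.03, 0.0, 0.02]
```

>>> drive_tool(
  steps=[
    [0.01,-0.06,0.08,0,0,0,60],
    [0,0,0,0,0,0,40],
    [0,0,0,0,0,0,0],
    [0,0,0,0,0,0,0],
    [0,0,0,0,0,0,0],
    [0,0,0,0,0,0,0],
  ],
  force=40,
)

```text
clock: 3.5
tool_pos: [0.4866, 0.3194, 0.1307]
tcp_rot: [-0.185, 0.692, 0.674, -0.18]
force: [1.1, -0.0, 0.1]
gripper_width: 0.0278
```

```bash
python3 - <<'E'
from plan import *
st(); 
p,R=stack_pose(.200); 
p0,R0=avg(3)
p,R=plan(p0-.118*R0[:,2],R0,p0=p0,R0=R0,grip=0)
# set-aside
c=MAT[:2]+Rz(MAT[2])[:2,:2]@[-.175,0]
tgt=np.r_[c,.15]; plan(tgt,flat(MAT[2]),p0=p,R0=R,grip=0)
E
```

```text
t 3.50 p [0.4866 0.3194 0.1307] q [-0.1851  0.6924  0.6738 -0.1798] F [ 1.1 -0.   0.1] w 0.0278 qpos [-0.65  0.66  0.21  1.55 -0.37  1.43 -0.34]
avg [0.4867 0.3194 0.1307] sd mm [0. 0. 0.] t 3.6
n 5 D mm [ 58.8  -1.7 102.3] w deg [0. 0. 0.]
[0.0, 0.0, -0.79, 0.0, 0.0, 0.0, 0]
[0.0, 0.0, -0.78, 0.0, 0.0, 0.0, 0]
[0.0, 0.0, -0.79, 0.0, 0.0, 0.0, 0]
[0.0, 0.0, -0.79, 0.0, 0.0, 0.0, 0]
[0.0, 0.0, -0.78, 0.0, 0.0, 0.0, 0]
n 10 D mm [ -82.3 -260.2  -82.9] w deg [-29.8   2.9  11. ]
[-0.87, -0.08, 0.36, -0.37, 0.04, 0.14, 0]
[-0.88, -0.08, 0.36, -0.37, 0.04, 0.14, 0]
[-0.88, -0.08, 0.34, -0.37, 0.04, 0.14, 0]
[-0.89, -0.08, 0.34, -0.37, 0.04, 0.14, 0]
[-0.89, -0.09, 0.33, -0.37, 0.03, 0.13, 0]
[-0.89, -0.08, 0.32, -0.38, 0.04, 0.14, 0]
[-0.9, -0.08, 0.31, -0.37, 0.03, 0.13, 0]
[-0.89, -0.08, 0.3, -0.38, 0.04, 0.14, 0]
[-0.9, -0.08, 0.29, -0.37, 0.03, 0.13, 0]
[-0.91, -0.08, 0.29, -0.38, 0.04, 0.14, 0]
```

>>> drive_tool(
  steps=[
    [0,0,0,0,0,0,0],
    [0,0,0,0,0,0,0],
    [0,0,0,0,0,0,0],
    [0,0,0,0,0,0,0],
    [0,0,0,0,0,0,0],
    [0,0,-0.1,0,0,0,0],
    [0,0,-0.3,0,0,0,0],
    [0,0,-0.6,0,0,0,0],
    [0,0,-0.8,0,0,0,0],
    [0,0,-0.8,0,0,0,0],
    [0,0,-0.8,0,0,0,0],
    [0,0,-0.6,0,0,0,0],
  ],
)

```text
clock: 4.85
tool_pos: [0.5478, 0.3174, 0.2365]
tcp_rot: [-0.185, 0.693, 0.674, -0.179]
force: [0.8, -0.8, -2.7]
gripper_width: 0.0092
```

```bash
python3 - <<'E'
from plan import *
st(); 
p0,R0=avg(2,"side",save="s2")
c=MAT[:2]+Rz(MAT[2])[:2,:2]@[-.175,0]
tgt=np.r_[c,.22]; plan(tgt,flat(MAT[2]),p0=p0,R0=R0,grip=0)
E
```

```text
t 4.85 p [0.5478 0.3174 0.2365] q [-0.1846  0.6927  0.6739 -0.1788] F [ 0.8 -0.8 -2.7] w 0.0092 qpos [-0.61  0.65  0.24  1.31 -0.35  1.68 -0.36]
avg [0.5488 0.3175 0.2376] sd mm [1. 0. 1.] t 4.9
n 10 D mm [ -85.7 -260.   -17.6] w deg [-29.6   2.8  10.9]
[-0.87, -0.2, 0.18, -0.37, 0.03, 0.14, 0]
[-0.88, -0.19, 0.16, -0.37, 0.04, 0.14, 0]
[-0.89, -0.18, 0.15, -0.37, 0.03, 0.14, 0]
[-0.88, -0.17, 0.14, -0.37, 0.04, 0.14, 0]
[-0.9, -0.16, 0.13, -0.37, 0.04, 0.13, 0]
[-0.89, -0.15, 0.11, -0.37, 0.03, 0.14, 0]
[-0.9, -0.14, 0.1, -0.37, 0.04, 0.13, 0]
[-0.9, -0.13, 0.08, -0.37, 0.03, 0.14, 0]
[-0.9, -0.11, 0.08, -0.37, 0.04, 0.13, 0]
[-0.91, -0.1, 0.07, -0.37, 0.03, 0.14, 0]
```

View pics/s2.png

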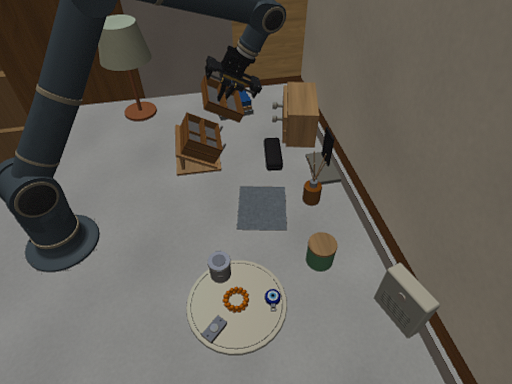

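>>> drive_tool(
  steps=[
    [-0.5,0,0,0,0,0,0],
    [-0.85,-0.2,0.18,-0.37,0.03,0.14,0],
    [-0.88,-0.19,0.16,-0.37,0.04,0.14,0],
    [-0.89,-0.18,0.15,-0.37,0.03,0.14,0],
    [-0.88,-0.17,0.14,-0.37,0.04,0.14,0],
    [-0.9,-0.16,0.13,-0.37,0.04,0.13,0],
    [-0.89,-0.15,0.11,-0.37,0.03,0.14,0],
    [-0.9,-0.14,0.1,-0.37,0.04,0.13,0],
    [-0.9,-0.13,0.08,-0.37,0.03,0.14,0],
    [-0.7,-0.11,0.08,-0.37,0.04,0.13,0],
    [-0.4,-0.1,0.07,-0.37,0.03,0.14,0],
  ],
)

```text
clock: 6.05
tool_pos: [0.4619, 0.0608, 0.2164]
tcp_rot: [-0.001, 0.782, 0.623, -0.003]
force: [-0.0, 1.0, -1.8]
gripper_width: 0.0096
```

```bash
python3 - <<'E'
from plan import *
c=MAT[:2]+Rz(MAT[2])[:2,:2]@[-.175,0]
st();tgt=np.r_[c,.035]; plan(tgt,flat(MAT[2]),grip=0)
E
```

```text
t 6.05 p [0.4619 0.0608 0.2164] q [-7.000e-04  7.823e-01  6.229e-01 -3.100e-03] F [-0.   1.  -1.8] w 0.0096 qpos [-0.58  0.13  0.4   2.03 -0.06  0.99 -0.38]
n 7 D mm [   1.2   -3.3 -181.4] w deg [-0.3  0.2 -0.2]
[-0.01, 0.01, 0.86, -0.01, 0.0, 0.0, 0]
[-0.01, 0.02, 0.87, 0.0, 0.0, 0.0, 0]
[-0.01, 0.01, 0.86, -0.01, 0.01, 0.0, 0]
[-0.01, 0.01, 0.86, 0.0, 0.0, -0.01, 0]
[-0.02, 0.01, 0.87, -0.01, 0.01, 0.0, 0]
[-0.01, 0.01, 0.86, 0.0, 0.0, -0.01, 0]
[-0.01, 0.01, 0.87, -0.01, 0.01, 0.0, 0]
```

>>> drive_tool(
  steps=[
    [-0.02,0.01,0.9,-0.02,0.02,0,0],
    [-0.02,0.02,0.95,-0.01,0.01,0,0],
    [-0.02,0.01,0.95,0,0,0,0],
    [-0.02,0.01,0.95,0,0,0,0],
    [-0.01,0.01,0.95,0,0,0,0],
    [0,0,0.9,0,0,0,0],
    [0,0,0.4,0,0,0,0],
    [0,0,0.2,0,0,0,0],
    [0,0,0,0,0,0,0],
  ],
)

```text
clock: 6.95
tool_pos: [0.4654, 0.0609, 0.0314]
tcp_rot: [-0.001, 0.781, 0.624, 0.0]
force: [0.0, -0.5, -2.6]
gripper_width: 0.0095
```

```bash
python3 - <<'E'
from plan import *
c=MAT[:2]+Rz(MAT[2])[:2,:2]@[-.175,0]
st();tgt=np.r_[c,.011]; plan(tgt,flat(MAT[2]),grip=0)
E
```

```text
t 6.95 p [0.4654 0.0609 0.0314] q [-6.000e-04  7.813e-01  6.242e-01  4.000e-04] F [ 0.  -0.5 -2.6] w 0.0095 qpos [-0.47  0.43  0.31  2.19 -0.25  0.55 -0.2 ]
n 1 D mm [ -2.2  -3.4 -20.4] w deg [-0.  -0.1  0. ]
[-0.13, -0.05, 0.68, 0.0, -0.01, 0.0, 0]
```

>>> drive_tool(
  steps=[
    [0,0,0.4,0,0,0,0],
    [0,0,0.15,0,0,0,0],
    [0,0,0.05,0,0,0,0],
    [0,0,0.05,0,0,0,0],
    [0,0,0,0,0,0,0],
  ],
)

```text
clock: 7.45
tool_pos: [0.4661, 0.0613, 0.0122]
tcp_rot: [-0.0, 0.781, 0.624, 0.001]
force: [-0.7, -0.6, -2.4]
gripper_width: 0.0097
```

>>> drive_tool(
  steps=[
    [0,0,0.05,0,0,0,0],
    [0,0,0.05,0,0,0,0],
    [0,0,0,0,0,0,0],
  ],
)

```text
clock: 7.75
tool_pos: [0.4663, 0.0614, 0.0099]
tcp_rot: [-0.0, 0.781, 0.624, 0.001]
force: [-1.9, 0.6, 6.0]
gripper_width: 0.0101
```

>>> drive_tool(
  steps=[
    [0,0,-0.05,0,0,0,50],
    [0,0,0,0,0,0,50],
    [0,0,0,0,0,0,50],
    [0,0,0,0,0,0,50],
    [0,0,-0.5,0,0,0,50],
    [0,0,-1,0,0,0,50],
    [0,0,-1,0,0,0,50],
    [0,0,-1,0,0,0,50],
    [0,0,-1,0,0,0,50],
    [0,0,-1,0,0,0,50],
    [0,0,-1,0,0,0,50],
    [0,0,-0.6,0,0,0,50],
  ],
)

```text
clock: 8.95
tool_pos: [0.4665, 0.061, 0.2259]
tcp_rot: [0.0, 0.781, 0.624, 0.003]
force: [1.0, 0.5, 1.1]
gripper_width: 0.0503
```

```bash
python3 - <<'E'
from plan import *
st();p,R=stack_pose(.17); plan(p,R,grip=50)
E
```

```text
t 8.95 p [0.4665 0.061  0.2259] q [1.000e-04 7.812e-01 6.242e-01 2.500e-03] F [1.  0.5 1.1] w 0.0503 qpos [-0.59  0.12  0.42  2.02 -0.06  1.01 -0.37]
n 10 D mm [ 64.7 257.3 -18.7] w deg [ 30.1  -3.1 -10.7]
[0.88, 0.02, 0.07, 0.38, -0.04, -0.13, 50]
[0.89, 0.04, 0.05, 0.38, -0.04, -0.13, 50]
[0.88, 0.06, 0.06, 0.38, -0.04, -0.14, 50]
[0.88, 0.08, 0.04, 0.37, -0.04, -0.13, 50]
[0.88, 0.1, 0.03, 0.38, -0.04, -0.14, 50]
[0.88, 0.11, 0.03, 0.37, -0.04, -0.13, 50]
[0.88, 0.13, 0.01, 0.38, -0.04, -0.14, 50]
[0.87, 0.15, 0.0, 0.37, -0.04, -0.13, 50]
[0.87, 0.17, -0.02, 0.38, -0.03, -0.14, 50]
[0.87, 0.18, -0.03, 0.37, -0.04, -0.13, 50]
```

>>> drive_tool(
  steps=[
    [0.88,0.02,0.07,0.38,-0.04,-0.13,50],
    [0.89,0.04,0.05,0.38,-0.04,-0.13,50],
    [0.88,0.06,0.06,0.38,-0.04,-0.14,50],
    [0.88,0.08,0.04,0.37,-0.04,-0.13,50],
    [0.88,0.1,0.03,0.38,-0.04,-0.14,50],
    [0.88,0.11,0.03,0.37,-0.04,-0.13,50],
    [0.88,0.13,0.01,0.38,-0.04,-0.14,50],
    [0.87,0.15,0,0.37,-0.04,-0.13,50],
    [0.87,0.17,-0.02,0.38,-0.03,-0.14,50],
    [0.87,0.18,-0.03,0.37,-0.04,-0.13,50],
    [0,0,0,0,0,0,50],
    [0,0,0,0,0,0,50],
  ],
)

```text
clock: 10.15
tool_pos: [0.5303, 0.318, 0.2035]
tcp_rot: [-0.186, 0.693, 0.672, -0.183]
force: [0.6, -0.4, -0.4]
gripper_width: 0.0502
```

```bash
python3 - <<'E'
from plan import *
p0,R0=avg(2,save="w3")
st();p,R=stack_pose(.17); plan(p,R,p0=p0,R0=R0,grip=50)
from crop import crop
crop("pics/w3.png","pics/w3c.png",170,90,340,270,4)
import pickle
c=pickle.load(open("pics/w3.pkl","rb"))
X=np.array([[-.065,.082,.072],[.065,.082,.072],[-.005,.078,.0705],[.005,.078,.0705],[-.005,.03,.0705],[.005,.03,.0705],[-.03,-.002,.052],[-.03,.002,.052]])
print(proj(c,tray2w(STAND,X,0)).round(1))
E
```

```text
avg [0.5304 0.3176 0.2039] sd mm [0.1 0.4 0.4] t 10.2
t 10.25 p [0.5305 0.3169 0.2049] q [-0.1856  0.6938  0.6717 -0.1817] F [-0.6  0.4 -0.3] w 0.0500 qpos [-0.63  0.66  0.25  1.38 -0.36  1.62 -0.35]
n 1 D mm [0.9 0.8 3.4] w deg [-0.2  0.2 -0.1]
[0.03, -0.03, -0.11, -0.02, 0.02, -0.01, 50]
[[175.2 102.9]
 [329.8 102.6]
 [246.6 107.8]
 [258.3 107.7]
 [247.  163.8]
 [258.2 163.8]
 [222.4 193. ]
 [222.3 189.1]]
```

View pics/w3c.png

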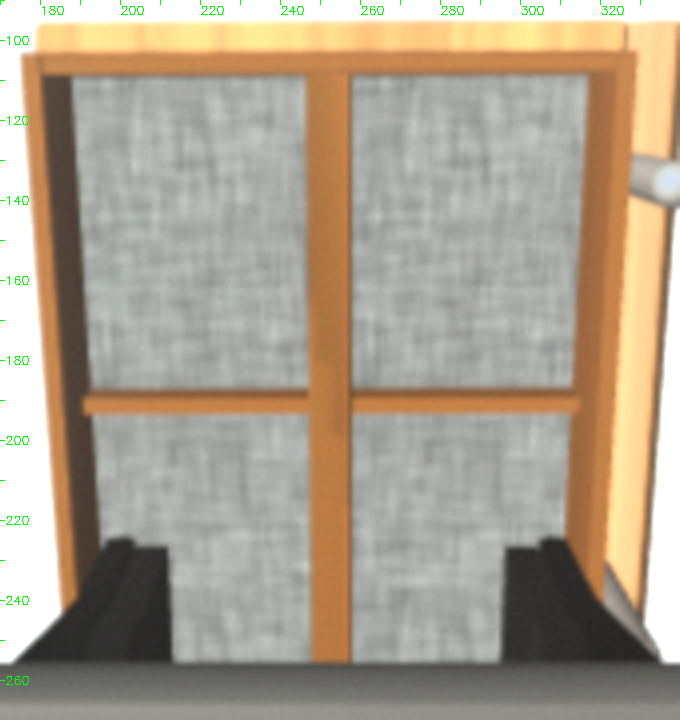

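>>> drive_tool(
  steps=[
    [0.03,-0.02,0.9,-0.02,0.02,0,50],
    [0,0,1,0,0,0,50],
    [0,0,0.9,0,0,0,50],
    [0,0,0.6,0,0,0,50],
    [0,0,0.1,0,0,0,50],
    [0,0,0,0,0,0,50],
    [0,0,0,0,0,0,50],
  ],
)

```text
clock: 10.95
tool_pos: [0.4788, 0.3205, 0.1154]
tcp_rot: [-0.185, 0.694, 0.672, -0.178]
force: [0.3, 0.5, -0.0]
gripper_width: 0.0495
```

```bash
python3 - <<'E'
from plan import *
p0,R0=avg(2)
p,R=stack_pose(.0545); plan(p,R,p0=p0,R0=R0,grip=50)
E
```

```text
avg [0.4788 0.3206 0.1154] sd mm [0.  0.1 0. ] t 11.0
n 1 D mm [-5.3 -0.5 -8.2] w deg [ 0.2 -0.2 -0.1]
[-0.02, -0.02, 0.32, 0.02, -0.02, -0.01, 50]
```

>>> drive_tool(
  steps=[
    [-0.02,-0.02,0.25,0.02,-0.02,0,20],
    [0,0,0.05,0,0,0,20],
    [0,0,0,0,0,0,20],
    [0,0,0,0,0,0,20],
    [0,0,0,0,0,0,20],
  ],
)

```text
clock: 11.55
tool_pos: [0.4726, 0.3203, 0.1066]
tcp_rot: [-0.186, 0.693, 0.672, -0.182]
force: [0.3, -0.6, 0.0]
gripper_width: 0.0223
```

```bash
python3 - <<'E'
from plan import *
st();p0,R0=avg(2)
p,R=stack_pose(.0545); plan(p,R,p0=p0,R0=R0,grip=50)
E
```

```text
t 11.55 p [0.4726 0.3203 0.1066] q [-0.1859  0.6932  0.6723 -0.1816] F [ 0.3 -0.6  0. ] w 0.0223 qpos [-0.67  0.67  0.23  1.6  -0.38  1.38 -0.32]
avg [0.4726 0.3203 0.1066] sd mm [0. 0. 0.] t 11.6
n 1 D mm [ 1.  -0.2  0.6] w deg [-0.1  0.1 -0.1]
[-0.01, 0.02, -0.03, -0.02, 0.01, -0.01, 50]
```

>>> drive_tool(
  steps=[
    [0,0,0,0,0,0,0],
    [0,0,0,0,0,0,0],
    [0,0,0,0,0,0,0],
    [0,0,0,0,0,0,0],
    [0,0,0,0,0,0,0],
    [0,0,-0.1,0,0,0,0],
    [0,0,-0.3,0,0,0,0],
    [0,0,-0.6,0,0,0,0],
    [0,0,-0.8,0,0,0,0],
    [0,0,-0.9,0,0,0,0],
    [0,0,-0.9,0,0,0,0],
    [0,0,-0.8,0,0,0,0],
  ],
  force=50,
)

```text
clock: 12.85
tool_pos: [0.5398, 0.3183, 0.2224]
tcp_rot: [-0.186, 0.693, 0.672, -0.181]
force: [-0.1, 1.4, -2.4]
gripper_width: 0.0096
```

```bash
python3 - <<'E'
from plan import *
st();p0,R0=avg(2,save="w4")
tgt=np.r_[MAT[:2],.16]; plan(tgt,flat(MAT[2]),p0=p0,R0=R0,grip=0)
from crop import crop
crop("pics/w4.png","pics/w4c.png",170,90,340,270,4)
E
```

```text
t 12.85 p [0.5398 0.3183 0.2224] q [-0.1856  0.6934  0.6723 -0.1811] F [-0.1  1.4 -2.4] w 0.0096 qpos [-0.63  0.66  0.26  1.34 -0.36  1.66 -0.36]
avg [0.5413 0.3183 0.2239] sd mm [1.5 0.  1.5] t 12.9
n 11 D mm [  92.5 -299.5  -63.9] w deg [-29.8   2.9  10.7]
[-0.9, 0.36, 0.01, -0.34, 0.03, 0.12, 0]
[-0.89, 0.38, 0.03, -0.34, 0.03, 0.12, 0]
[-0.89, 0.39, 0.05, -0.34, 0.03, 0.12, 0]
[-0.88, 0.41, 0.05, -0.34, 0.03, 0.12, 0]
[-0.87, 0.41, 0.08, -0.34, 0.03, 0.12, 0]
[-0.86, 0.43, 0.09, -0.34, 0.03, 0.12, 0]
[-0.86, 0.43, 0.11, -0.34, 0.04, 0.13, 0]
[-0.86, 0.45, 0.12, -0.34, 0.03, 0.12, 0]
[-0.84, 0.45, 0.14, -0.33, 0.04, 0.13, 0]
[-0.84, 0.47, 0.16, -0.34, 0.03, 0.12, 0]
[-0.83, 0.46, 0.17, -0.33, 0.04, 0.13, 0]
```

View pics/w4c.png

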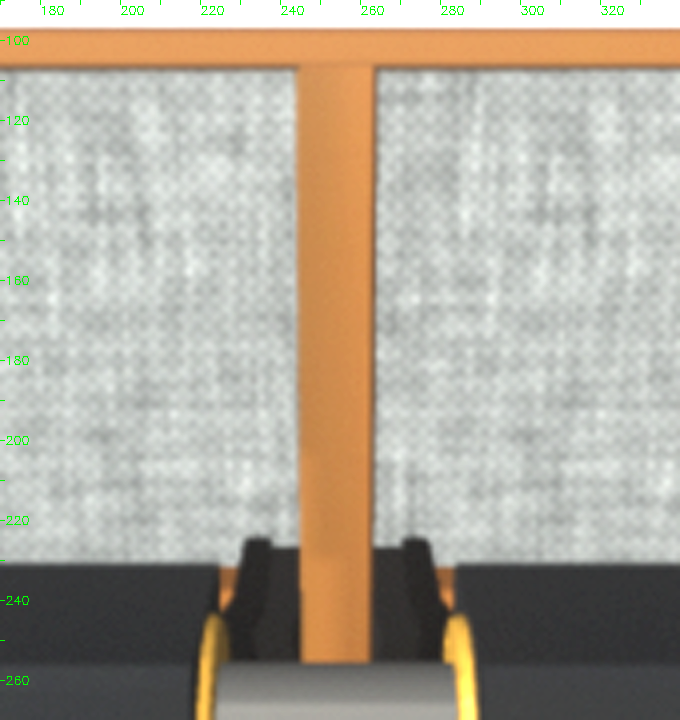

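>>> drive_tool(
  steps=[
    [-0.5,0.2,0,-0.2,0.03,0.1,0],
    [-0.89,0.38,0.03,-0.34,0.03,0.12,0],
    [-0.89,0.39,0.05,-0.34,0.03,0.12,0],
    [-0.88,0.41,0.05,-0.34,0.03,0.12,0],
    [-0.87,0.41,0.08,-0.34,0.03,0.12,0],
    [-0.86,0.43,0.09,-0.34,0.03,0.12,0],
    [-0.86,0.43,0.11,-0.34,0.04,0.13,0],
    [-0.86,0.45,0.12,-0.34,0.03,0.12,0],
    [-0.84,0.45,0.14,-0.33,0.04,0.13,0],
    [-0.84,0.47,0.16,-0.34,0.03,0.12,0],
    [-0.83,0.46,0.17,-0.33,0.04,0.13,0],
    [-0.35,0.16,0,-0.14,0,0.02,0],
  ],
)

```text
clock: 14.15
tool_pos: [0.6273, 0.0168, 0.1557]
tcp_rot: [-0.001, 0.783, 0.622, -0.005]
force: [-0.5, -0.5, -2.1]
gripper_width: 0.0092
```

```bash
python3 - <<'E'
from plan import *
st()
tgt=np.r_[MAT[:2],.04]; plan(tgt,flat(MAT[2]),grip=0)
# refine mat from side view too
M=np.array([[238.5,-1],[0,0]])
E
```

```text
t 14.15 p [0.6273 0.0168 0.1557] q [-6.000e-04  7.826e-01  6.225e-01 -4.600e-03] F [-0.5 -0.5 -2.1] w 0.0092 qpos [-0.4   0.48  0.42  1.74 -0.22  0.98 -0.12]
n 4 D mm [   6.5    2.  -115.7] w deg [-0.4  0.4 -0.2]
[0.04, 0.06, 0.96, -0.01, 0.01, -0.01, 0]
[0.03, 0.05, 0.97, -0.01, 0.01, -0.01, 0]
[0.03, 0.05, 0.96, -0.01, 0.01, 0.0, 0]
[0.03, 0.05, 0.97, -0.02, 0.02, -0.01, 0]
```

>>> drive_tool(
  steps=[
    [0.04,0.06,0.9,-0.02,0.02,-0.01,0],
    [0.03,0.05,0.95,-0.01,0.01,-0.01,0],
    [0.03,0.05,0.9,-0.01,0.01,0,0],
    [0.03,0.05,0.6,0,0,0,0],
    [0,0,0.3,0,0,0,0],
    [0,0,0,0,0,0,0],
    [0,0,0,0,0,0,0],
  ],
)

```text
clock: 14.85
tool_pos: [0.6365, 0.0229, 0.0483]
tcp_rot: [0.0, 0.78, 0.625, 0.001]
force: [0.6, -0.6, -1.6]
gripper_width: 0.0097
```

```bash
python3 - <<'E'
from plan import *
import pickle
cams=load()
S=np.array([[240,186.5],[284.75,186.75],[286.75,230.25],[236.75,229.25]])-.4
m=np.array([ray(cams["side"],u,.003) for u in S]);print(m.round(4),m.mean(0))
for a,b in((0,1),(3,2),(2,1),(3,0)):print(np.arctan2(*(m[b]-m[a])[:2][::-1]))
p0,R0=avg(2,save="w5")
tgt=np.r_[MAT[:2],.03]; plan(tgt,flat(MAT[2]),p0=p0,R0=R0,grip=0)
from crop import crop
crop("pics/w5.png","pics/w5c.png",0,0,512,384,1)
E
python3 snap.py top t5
```

```text
[[ 0.5754  0.1272  0.003 ]
 [ 0.7306  0.0946  0.003 ]
 [ 0.6884 -0.0952  0.003 ]
 [ 0.5338 -0.06    0.003 ]] [0.6320433  0.01665559 0.003     ]
-0.207281745200085
-0.22389241769974308
1.352370569811661
1.3523607109535074
avg [0.6367 0.0228 0.0486] sd mm [0.2 0.1 0.2] t 14.9
n 1 D mm [ -2.9  -4.  -18.6] w deg [ 0.1 -0.1  0.2]
[-0.15, -0.07, 0.62, 0.02, -0.02, 0.02, 0]
```

View pics/w5c.png

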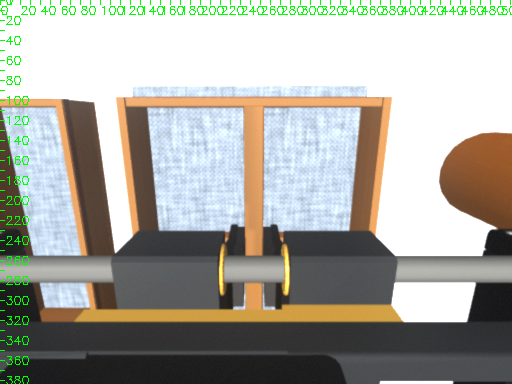

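View pics/t5.png

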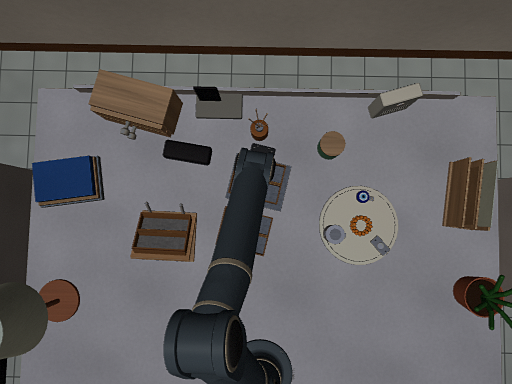

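```bash
python3 - <<'E'
from plan import *
import pickle
c=pickle.load(open("pics/w5.pkl","rb"))
from crop import crop
crop("pics/w5.png","pics/w5d.png",110,75,400,130,2)
loc=np.array([[-.08,.0975],[.08,.0975]])
for m in (MAT,(.633,.0178,-.22)):
    X=np.column_stack([loc@Rz(m[2])[:2,:2].T+m[:2],[.003,.003]]);print(proj(c,X))
E
```

```text
[[130.82461983  84.82308325]
 [369.38727125  85.76362699]]
[[129.77920091  87.03010897]
 [367.97545104  87.20286794]]
```

View pics/w5d.png

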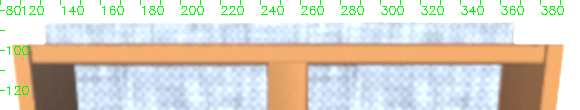

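>>> drive_tool(
  steps=[
    [-0.17,-0.07,0.3,0,0,0.02,0],
    [0,0,0.3,0,0,0,0],
    [0,0,0.15,0,0,0,0],
    [0,0,0,0,0,0,0],
    [0,0,0,0,0,0,0],
  ],
)

```text
clock: 15.5
tool_pos: [0.633, 0.0181, 0.0249]
tcp_rot: [-0.0, 0.781, 0.624, 0.001]
force: [0.9, -0.7, -1.3]
gripper_width: 0.0093
```

```bash
sed -i 's/MAT=np.array(.*/MAT=np.array([0.6335,0.018,-0.221])/' plan.py; python3 - <<'E'
from plan import *
p0,R0=avg(2)
tgt=np.r_[MAT[:2],.0205]; plan(tgt,flat(MAT[2]),p0=p0,R0=R0,grip=0)
st()
E
```

```text
avg [0.6332 0.0181 0.025 ] sd mm [0.1 0.  0.2] t 15.55
n 1 D mm [ 0.3 -0.1 -4.5] w deg [ 0.1 -0.1 -0.1]
[0.0, 0.01, 0.15, 0.01, -0.01, -0.01, 0]
t 15.60 p [0.6334 0.0181 0.0253] q [1.000e-04 7.814e-01 6.241e-01 1.200e-03] F [-0.4 -0.1 -2. ] w 0.0099 qpos [-0.34  0.64  0.35  1.81 -0.31  0.74 -0.05]
```

>>> drive_tool(
  steps=[
    [0,0,0.1,0,0,0,0],
    [0,0,0.03,0,0,0,0],
    [0,0,0,0,0,0,0],
  ],
)

```text
clock: 15.9
tool_pos: [0.633, 0.0181, 0.0212]
tcp_rot: [-0.0, 0.781, 0.624, 0.001]
force: [-0.4, 0.2, -1.3]
gripper_width: 0.0092
```

>>> drive_tool(
  steps=[
    [0,0,0.05,0,0,0,0],
    [0,0,0.03,0,0,0,0],
    [0,0,0,0,0,0,0],
  ],
)

```text
clock: 16.2
tool_pos: [0.6332, 0.0181, 0.0209]
tcp_rot: [-0.0, 0.781, 0.624, 0.001]
force: [-4.7, 0.1, 11.8]
gripper_width: 0.0093
```

>>> drive_tool(
  steps=[
    [0,0,-0.05,0,0,0,40],
    [0,0,0,0,0,0,40],
    [0,0,0,0,0,0,40],
    [0,0,0,0,0,0,40],
    [0,0,-0.5,0,0,0,50],
    [0,0,-0.9,0,0,0,50],
    [0,0,-0.9,0,0,0,50],
    [0,0,-0.5,0,0,0,50],
  ],
)

```text
clock: 17.0
tool_pos: [0.6344, 0.0177, 0.1075]
tcp_rot: [0.001, 0.781, 0.624, 0.003]
force: [-0.4, -0.2, -1.2]
gripper_width: 0.0496
```

```bash
python3 - <<'E'
from plan import *
st()
plan(np.array([.4663,.0612,.105]),flat(-.223),grip=50)
E
```

```text
t 17.00 p [0.6344 0.0177 0.1075] q [0.0011 0.7815 0.6239 0.0027] F [-0.4 -0.2 -1.2] w 0.0496 qpos [-0.38  0.54  0.4   1.77 -0.26  0.88 -0.09]
n 6 D mm [-168.1   43.5   -2.5] w deg [ 0.3 -0.2 -0. ]
[0.03, -0.96, 0.01, 0.01, 0.0, 0.0, 50]
[0.03, -0.97, 0.01, 0.01, 0.0, 0.0, 50]
[0.03, -0.96, 0.01, 0.0, 0.0, 0.0, 50]
[0.03, -0.97, 0.01, 0.01, -0.01, 0.0, 50]
[0.02, -0.96, 0.02, 0.0, 0.0, 0.0, 50]
[0.03, -0.96, 0.01, 0.01, -0.01, 0.0, 50]
```

>>> drive_tool(
  steps=[
    [0.03,-0.9,0,0.01,0,0,50],
    [0.03,-0.97,0,0.01,0,0,50],
    [0.03,-0.97,0,0,0,0,50],
    [0.03,-0.97,0,0,0,0,50],
    [0.03,-0.97,0,0,0,0,50],
    [0.03,-0.97,0,0,0,0,50],
    [0,-0.05,0,0,0,0,50],
    [0,0,0,0,0,0,50],
  ],
)

```text
clock: 17.8
tool_pos: [0.4644, 0.062, 0.1051]
tcp_rot: [-0.001, 0.781, 0.624, 0.001]
force: [0.5, 0.4, 0.6]
gripper_width: 0.0502
```

```bash
python3 - <<'E'
from plan import *
p0,R0=avg(2,save="w6")
plan(np.array([.4663,.0612,.010]),flat(-.2223),p0=p0,R0=R0,grip=50)
from crop import crop
crop("pics/w6.png","pics/w6c.png",0,0,512,384,1)
E
```

```text
avg [0.4649 0.0619 0.1051] sd mm [0.5 0.1 0. ] t 17.85
n 4 D mm [  1.4  -0.7 -95.1] w deg [-0.  -0.1 -0. ]
[0.0, 0.01, 0.79, 0.0, 0.0, 0.0, 50]
[-0.01, 0.02, 0.79, 0.0, -0.01, 0.0, 50]
[0.0, 0.01, 0.8, 0.0, 0.0, 0.0, 50]
[-0.01, 0.01, 0.79, 0.0, -0.01, 0.0, 50]
```

View pics/w6c.png

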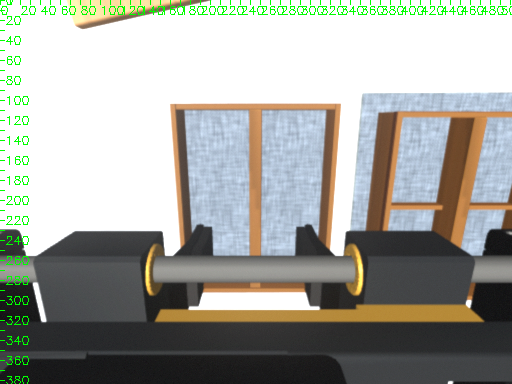

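>>> drive_tool(
  steps=[
    [0,0.02,0.9,0,0,0,50],
    [0,0.02,0.9,0,0,0,50],
    [0,0.01,0.8,0,0,0,50],
    [0,0,0.4,0,0,0,30],
    [0,0,0.1,0,0,0,20],
    [0,0,0,0,0,0,10],
    [0,0,0,0,0,0,0],
    [0,0,0,0,0,0,0],
    [0,0,0,0,0,0,0],
    [0,0,0,0,0,0,0],
    [0,0,0,0,0,0,0],
  ],
  force=40,
)

```text
clock: 19.0
tool_pos: [0.4663, 0.0617, 0.0123]
tcp_rot: [-0.001, 0.781, 0.624, 0.001]
force: [-1.0, 0.8, 6.6]
gripper_width: 0.0097
```

```bash
python3 - <<'E'
from plan import *
st();p0,R0=avg(2)
E
```

```text
t 19.00 p [0.4663 0.0617 0.0123] q [-0.001   0.7813  0.6241  0.0008] F [-1.   0.8  6.6] w 0.0097 qpos [-0.48  0.47  0.33  2.2  -0.31  0.51 -0.14]
avg [0.4663 0.0617 0.0123] sd mm [0. 0. 0.] t 19.05
```

>>> drive_tool(
  steps=[
    [0,0,-0.1,0,0,0,0],
    [0,0,-0.4,0,0,0,0],
    [0,0,-0.8,0,0,0,0],
    [0,0,-1,0,0,0,0],
    [0,0,-1,0,0,0,0],
    [0,0,-1,0,0,0,0],
    [0,0,-1,0,0,0,0],
    [0,0,-1,0,0,0,0],
    [0,0,-0.7,0,0,0,0],
  ],
)

```text
clock: 20.0
tool_pos: [0.4661, 0.0608, 0.224]
tcp_rot: [-0.001, 0.782, 0.624, 0.001]
force: [-0.0, 0.2, -2.6]
gripper_width: 0.0099
```

```bash
python3 - <<'E'
from plan import *
st();p,R=stack_pose(.17); plan(p,R,grip=0)
E
```

```text
t 20.00 p [0.4661 0.0608 0.224 ] q [-0.0008  0.7815  0.6239  0.0012] F [-0.   0.2 -2.6] w 0.0099 qpos [-0.64  0.13  0.47  2.02 -0.07  1.01 -0.36]
n 10 D mm [ 65.2 257.5 -16.8] w deg [ 29.9  -3.1 -10.8]
[0.89, 0.02, 0.06, 0.37, -0.04, -0.13, 0]
[0.88, 0.04, 0.05, 0.37, -0.04, -0.14, 0]
[0.88, 0.06, 0.04, 0.38, -0.04, -0.13, 0]
[0.89, 0.08, 0.04, 0.37, -0.04, -0.14, 0]
[0.88, 0.1, 0.03, 0.38, -0.04, -0.14, 0]
[0.88, 0.11, 0.01, 0.37, -0.04, -0.13, 0]
[0.87, 0.14, 0.01, 0.38, -0.04, -0.14, 0]
[0.88, 0.15, -0.01, 0.37, -0.03, -0.13, 0]
[0.87, 0.16, -0.02, 0.38, -0.04, -0.14, 0]
[0.87, 0.18, -0.03, 0.37, -0.03, -0.13, 0]
```

>>> drive_tool(
  steps=[
    [0.5,0.02,0.02,0.2,-0.04,-0.1,0],
    [0.88,0.04,0.05,0.37,-0.04,-0.14,0],
    [0.88,0.06,0.04,0.38,-0.04,-0.13,0],
    [0.89,0.08,0.04,0.37,-0.04,-0.14,0],
    [0.88,0.1,0.03,0.38,-0.04,-0.14,0],
    [0.88,0.11,0.01,0.37,-0.04,-0.13,0],
    [0.87,0.14,0.01,0.38,-0.04,-0.14,0],
    [0.88,0.15,-0.01,0.37,-0.03,-0.13,0],
    [0.87,0.16,-0.02,0.38,-0.04,-0.14,0],
    [0.87,0.18,-0.03,0.37,-0.03,-0.13,0],
    [0.4,0,0.03,0.17,0,-0.03,0],
    [0,0,0,0,0,0,0],
  ],
)

```text
clock: 21.2
tool_pos: [0.5291, 0.3203, 0.2036]
tcp_rot: [-0.186, 0.693, 0.673, -0.183]
force: [-0.1, -0.7, -2.1]
gripper_width: 0.0097
```

```bash
python3 - <<'E'
from plan import *
p0,R0=avg(3,"side",save="s7");st();p,R=stack_pose(.10); plan(p,R,p0=p0,R0=R0,grip=0)
E
python3 snap.py top t7; python3 - <<'E'
import os;os.chdir('.')
from crop import crop
crop("pics/t7.png","pics/t7c.png",115,135,305,265,4)
E
```

```text
avg [0.5293 0.3188 0.2043] sd mm [0.2 1.1 0.6] t 21.3
t 21.35 p [0.5297 0.3172 0.2054] q [-0.1848  0.6942  0.6714 -0.1821] F [ 0.7 -0.5 -2.3] w 0.0096 qpos [-0.66  0.66  0.3   1.39 -0.38  1.62 -0.33]
n 3 D mm [-33.    0.6 -57.7] w deg [-0.2  0.2 -0.1]
[0.0, 0.0, 0.74, -0.01, 0.01, 0.0, 0]
[0.0, 0.01, 0.74, 0.0, 0.01, -0.01, 0]
[-0.01, 0.0, 0.74, -0.01, 0.01, 0.0, 0]
```

View pics/t7c.png

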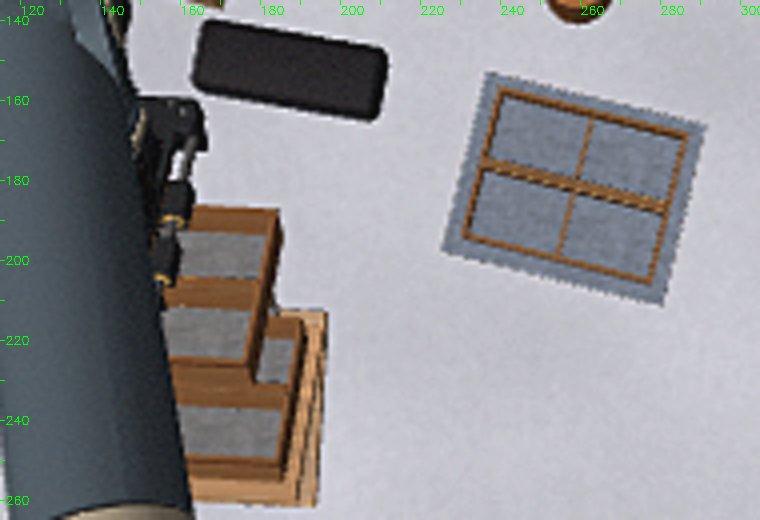

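>>> drive_tool(
  steps=[
    [0,0.01,0.6,-0.02,0.02,0,0],
    [0,0,0.74,0,0,0,0],
    [-0.01,0,0.74,0,0,0,0],
    [0,0,0.2,0,0,0,0],
    [0,0,0,0,0,0,0],
    [0,0,0,0,0,0,0],
  ],
)

```text
clock: 22.0
tool_pos: [0.4969, 0.3194, 0.1467]
tcp_rot: [-0.185, 0.694, 0.672, -0.179]
force: [-0.6, -0.6, -1.7]
gripper_width: 0.0095
```

```bash
python3 - <<'E'
from plan import *
p0,R0=avg(2,save="w8");st();p,R=stack_pose(.0483); plan(p,R,p0=p0,R0=R0,grip=0)
E
```

```text
avg [0.497  0.3194 0.1467] sd mm [0.1 0.1 0. ] t 22.05
t 22.10 p [0.497  0.3195 0.1466] q [-0.185   0.6943  0.6721 -0.1789] F [ 0.6 -0.4 -1.9] w 0.0095 qpos [-0.69  0.66  0.28  1.52 -0.39  1.48 -0.32]
n 2 D mm [-26.5   0.8 -44.9] w deg [ 0.2 -0.1 -0.1]
[0.0, -0.01, 0.87, 0.01, -0.01, -0.01, 0]
[0.0, -0.01, 0.87, 0.01, 0.0, -0.01, 0]
```

View pics/w8.png

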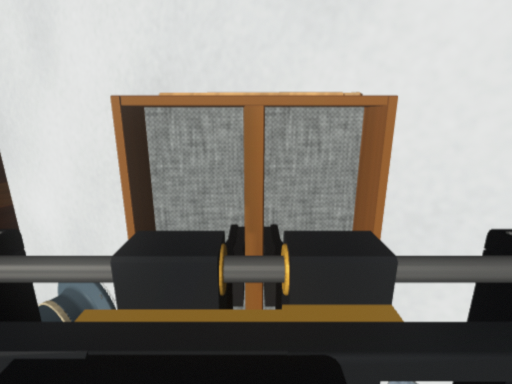

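Tray held square. Lowering.

>>> drive_tool(
  steps=[
    [0,-0.01,0.6,0.02,-0.01,-0.01,0],
    [0,-0.01,0.5,0,0,0,0],
    [0,0,0.3,0,0,0,0],
    [0,0,0.15,0,0,0,0],
    [0,0,0,0,0,0,0],
    [0,0,0,0,0,0,0],
  ],
)

```text
clock: 22.7
tool_pos: [0.4727, 0.3204, 0.106]
tcp_rot: [-0.186, 0.693, 0.672, -0.181]
force: [0.1, -0.1, -1.9]
gripper_width: 0.0098
```

```bash
python3 - <<'E'
from plan import *
p0,R0=avg(2);st();p,R=stack_pose(.0483); plan(p,R,p0=p0,R0=R0,grip=0)
E
```

```text
avg [0.4728 0.3204 0.106 ] sd mm [0. 0. 0.] t 22.75
t 22.80 p [0.4728 0.3204 0.1061] q [-0.1859  0.6932  0.6725 -0.1807] F [ 0.5  0.5 -2.1] w 0.0095 qpos [-0.7   0.68  0.27  1.6  -0.41  1.39 -0.3 ]
n 1 D mm [-2.3 -0.2 -4.2] w deg [-0.1  0.  -0. ]
[-0.01, 0.0, 0.16, -0.01, 0.0, 0.0, 0]
```

>>> drive_tool(
  steps=[
    [0,0,0.08,0,0,0,0],
    [0,0,0.04,0,0,0,0],
    [0,0,0,0,0,0,0],
  ],
)

```text
clock: 23.1
tool_pos: [0.4699, 0.3204, 0.1023]
tcp_rot: [-0.186, 0.693, 0.672, -0.182]
force: [0.6, 0.1, -1.7]
gripper_width: 0.0094
```

>>> drive_tool(
  steps=[
    [0,0,0.05,0,0,0,0],
    [0,0,0,0,0,0,0],
  ],
)

```text
clock: 23.3
tool_pos: [0.4698, 0.3204, 0.1017]
tcp_rot: [-0.186, 0.693, 0.672, -0.181]
force: [0.8, -0.2, 1.7]
gripper_width: 0.0099
```

Contact starting (force sign flipped). Slight press, then release.

>>> drive_tool(
  steps=[
    [0,0,0.03,0,0,0,0],
    [0,0,0,0,0,0,20],
    [0,0,0,0,0,0,40],
    [0,0,0,0,0,0,40],
    [0,0,0,0,0,0,40],
    [0,0,-0.4,0,0,0,40],
    [0,0,-0.9,0,0,0,40],
    [0,0,-1,0,0,0,40],
    [0,0,-1,0,0,0,40],
    [0,0,-0.7,0,0,0,40],
  ],
)

```text
clock: 24.3
tool_pos: [0.531, 0.3186, 0.2067]
tcp_rot: [-0.185, 0.693, 0.673, -0.18]
force: [0.6, -0.7, -0.1]
gripper_width: 0.0397
```

```bash
python3 - <<'E'
from plan import *
p0,R0=avg(2,"side",save="s9");st()
E
python3 snap.py wrist w9; python3 - <<'E'
from crop import crop
crop("pics/s9.png","pics/s9c.png",165,95,245,185,6)
E
```

```text
avg [0.5322 0.3186 0.2078] sd mm [1.2 0.  1.1] t 24.35
t 24.40 p [0.5322 0.3186 0.2071] q [-0.1848  0.6939  0.6727 -0.1783] F [ 0.8 -0.6  0.9] w 0.0397 qpos [-0.66  0.66  0.3   1.38 -0.38  1.62 -0.33]
```

View pics/s9c.png

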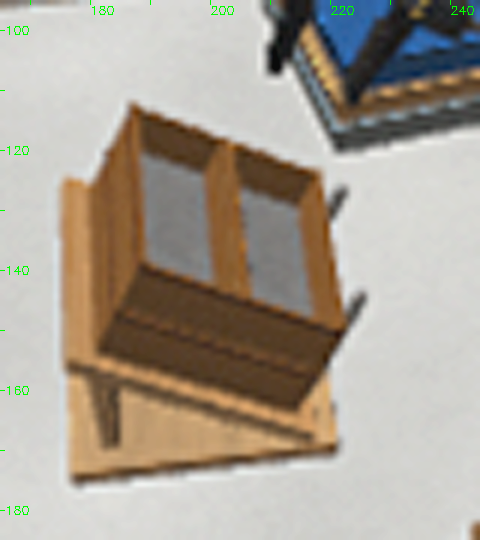

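View pics/w9.png

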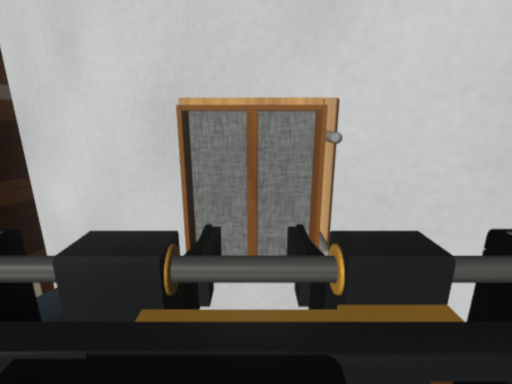

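```bash
python3 - <<'E'
from plan import *
import pickle
from crop import crop
c=pickle.load(open("pics/w9.pkl","rb"));s=read_state()
R=Rq(s["tcp_rot"]);p=s["tool_pos"]
Rc=np.array(c["R"]);o=-Rc.T@c["t"]
print("cam in tool mm",(R.T@(o-p)*1000).round(1),(Rc@R).round(3).tolist())
for y in(20,30,35):
  for x in(-9.5,9.5):
    for z in(0,-10,-20,-38,-60): print(y,x,z,proj(c,p+R@np.array([x,-y,z])/1000).round(1).tolist(),proj(c,p+R@np.array([x,y,z])/1000).round(1).tolist())
crop("pics/w9.png","pics/w9c.png",150,210,270,330,5)
E
```

```text
cam in tool mm [  73.5    0.2 -164.9] [[0.001, 1.0, -0.004], [-0.964, -0.001, -0.267], [-0.267, 0.004, 0.964]]
20 -9.5 0 [[220.0, 253.9]] [[284.4, 253.8]]
20 -9.5 -10 [[218.2, 261.7]] [[286.2, 261.6]]
20 -9.5 -20 [[216.2, 270.4]] [[288.2, 270.3]]
20 -9.5 -38 [[211.8, 289.1]] [[292.5, 288.9]]
20 -9.5 -60 [[204.8, 319.0]] [[299.4, 318.8]]
20 9.5 0 [[219.1, 225.3]] [[285.3, 225.2]]
20 9.5 -10 [[217.1, 231.6]] [[287.2, 231.5]]
20 9.5 -20 [[215.0, 238.8]] [[289.3, 238.7]]
20 9.5 -38 [[210.3, 254.2]] [[293.9, 254.0]]
20 9.5 -60 [[202.7, 279.1]] [[301.4, 278.9]]
30 -9.5 0 [[203.9, 253.9]] [[300.5, 253.8]]
30 -9.5 -10 [[201.2, 261.7]] [[303.2, 261.6]]
30 -9.5 -20 [[198.1, 270.5]] [[306.2, 270.3]]
30 -9.5 -38 [[191.6, 289.1]] [[312.7, 288.9]]
30 -9.5 -60 [[181.1, 319.1]] [[323.0, 318.7]]
30 9.5 0 [[202.5, 225.3]] [[301.8, 225.2]]
30 9.5 -10 [[199.6, 231.6]] [[304.7, 231.5]]
30 9.5 -20 [[196.3, 238.8]] [[307.9, 238.7]]
30 9.5 -38 [[189.3, 254.2]] [[314.8, 254.0]]
30 9.5 -60 [[178.0, 279.1]] [[326.0, 278.9]]
35 -9.5 0 [[195.8, 254.0]] [[308.5, 253.8]]
35 -9.5 -10 [[192.7, 261.8]] [[311.7, 261.6]]
35 -9.5 -20 [[189.1, 270.5]] [[315.2, 270.3]]
35 -9.5 -38 [[181.5, 289.2]] [[322.7, 288.9]]
35 -9.5 -60 [[169.3, 319.1]] [[334.8, 318.7]]
35 9.5 0 [[194.2, 225.3]] [[310.1, 225.1]]
35 9.5 -10 [[190.8, 231.7]] [[313.4, 231.5]]
35 9.5 -20 [[187.0, 238.8]] [[317.2, 238.6]]
35 9.5 -38 [[178.9, 254.2]] [[325.3, 254.0]]
35 9.5 -60 [[165.7, 279.2]] [[338.3, 278.8]]
```

View pics/w9c.png

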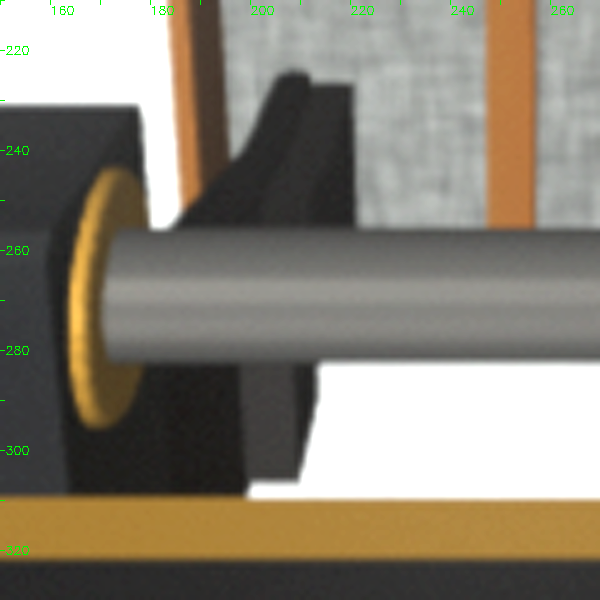

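```bash
python3 - <<'E'
from plan import *
plan(np.array([.5886,-.3287,.18]),flat(np.radians(-54)),grip=60)
E
```

```text
n 23 D mm [  58.2 -647.3  -25.2] w deg [-27.8  13.7  51. ]
[-0.94, 0.12, -0.02, -0.15, 0.07, 0.28, 60]
[-0.92, 0.15, -0.04, -0.15, 0.07, 0.28, 60]
[-0.93, 0.19, -0.03, -0.15, 0.07, 0.28, 60]
[-0.91, 0.23, -0.04, -0.15, 0.07, 0.28, 60]
[-0.91, 0.26, -0.05, -0.15, 0.08, 0.28, 60]
[-0.89, 0.3, -0.05, -0.15, 0.08, 0.28, 60]
[-0.88, 0.33, -0.05, -0.15, 0.07, 0.28, 60]
[-0.86, 0.37, -0.05, -0.15, 0.08, 0.28, 60]
[-0.85, 0.41, -0.06, -0.15, 0.07, 0.28, 60]
[-0.83, 0.44, -0.05, -0.15, 0.08, 0.28, 60]
[-0.82, 0.47, -0.06, -0.15, 0.08, 0.28, 60]
[-0.79, 0.51, -0.05, -0.15, 0.07, 0.27, 60]
[-0.78, 0.53, -0.05, -0.15, 0.08, 0.28, 60]
[-0.75, 0.57, -0.04, -0.15, 0.07, 0.27, 60]
[-0.73, 0.59, -0.04, -0.15, 0.08, 0.28, 60]
[-0.7, 0.63, -0.04, -0.15, 0.07, 0.27, 60]
[-0.68, 0.65, -0.03, -0.15, 0.08, 0.28, 60]
[-0.66, 0.68, -0.03, -0.15, 0.08, 0.27, 60]
[-0.63, 0.7, -0.01, -0.15, 0.07, 0.28, 60]
[-0.6, 0.72, -0.01, -0.16, 0.08, 0.27, 60]
[-0.57, 0.75, 0.0, -0.15, 0.07, 0.28, 60]
[-0.54, 0.77, 0.02, -0.16, 0.08, 0.27, 60]
[-0.52, 0.79, 0.02, -0.15, 0.07, 0.28, 60]
```

>>> drive_tool(
  steps=[
    [-0.94,0.12,-0.05,-0.15,0.07,0.28,60],
    [-0.92,0.15,-0.05,-0.15,0.07,0.28,60],
    [-0.93,0.19,-0.05,-0.15,0.07,0.28,60],
    [-0.91,0.23,-0.05,-0.15,0.07,0.28,60],
    [-0.91,0.26,-0.05,-0.15,0.08,0.28,60],
    [-0.89,0.3,-0.05,-0.15,0.08,0.28,60],
    [-0.88,0.33,-0.05,-0.15,0.07,0.28,60],
    [-0.86,0.37,-0.05,-0.15,0.08,0.28,60],
    [-0.85,0.41,-0.06,-0.15,0.07,0.28,60],
    [-0.83,0.44,-0.05,-0.15,0.08,0.28,60],
    [-0.82,0.47,-0.06,-0.15,0.08,0.28,60],
    [-0.79,0.51,-0.05,-0.15,0.07,0.27,60],
  ],
)

```text
clock: 25.65
tool_pos: [0.5611, -0.0215, 0.1931]
tcp_rot: [-0.092, 0.858, 0.497, -0.091]
force: [-0.2, -0.2, 0.2]
gripper_width: 0.0599
```

>>> drive_tool(
  steps=[
    [-0.78,0.53,-0.05,-0.15,0.08,0.28,60],
    [-0.75,0.57,-0.04,-0.15,0.07,0.27,60],
    [-0.73,0.59,-0.04,-0.15,0.08,0.28,60],
    [-0.7,0.63,-0.04,-0.15,0.07,0.27,60],
    [-0.68,0.65,-0.03,-0.15,0.08,0.28,60],
    [-0.66,0.68,-0.03,-0.15,0.08,0.27,60],
    [-0.63,0.7,-0.01,-0.15,0.07,0.28,60],
    [-0.6,0.72,-0.01,-0.16,0.08,0.27,60],
    [-0.57,0.75,0,-0.15,0.07,0.28,60],
    [-0.54,0.77,0.02,-0.16,0.08,0.27,60],
    [-0.52,0.79,0.02,-0.15,0.07,0.28,60],
  ],
)

```text
clock: 26.75
tool_pos: [0.5882, -0.3309, 0.1811]
tcp_rot: [0.001, 0.951, 0.308, -0.001]
force: [-0.9, -0.5, 0.4]
gripper_width: 0.0601
```

```bash
python3 - <<'E'
from plan import *
st();plan(np.array([.5886,-.3287,.14]),flat(np.radians(-54)),grip=60)
E
```

```text
t 26.75 p [ 0.5882 -0.3309  0.1811] q [ 7.000e-04  9.515e-01  3.078e-01 -1.300e-03] F [-0.9 -0.5  0.4] w 0.0601 qpos [-0.    0.58  0.68  1.61 -0.39  1.1  -0.17]
n 2 D mm [  0.4   2.2 -41.1] w deg [ 0.   0.2 -0.2]
[0.03, -0.03, 0.69, 0.0, 0.01, -0.01, 60]
[0.03, -0.02, 0.68, 0.0, 0.01, -0.01, 60]
```

>>> drive_tool(
  steps=[
    [0.03,-0.03,0.5,0,0.01,-0.01,60],
    [0.03,-0.02,0.4,0,0.01,-0.01,60],
    [0,0,0,0,0,0,60],
  ],
)

```text
clock: 27.05
tool_pos: [0.5882, -0.3241, 0.1513]
tcp_rot: [-0.003, 0.95, 0.311, -0.002]
force: [-0.4, 0.3, -0.1]
gripper_width: 0.0598
```

```bash
python3 - <<'E'
from plan import *
p0,R0=avg(2,save="w10");st()
from crop import crop
crop("pics/w10.png","pics/w10c.png",130,60,370,260,3)
E
```

```text
avg [ 0.5886 -0.3242  0.1519] sd mm [0.4 0.1 0.6] t 27.1
t 27.15 p [ 0.5895 -0.3248  0.1535] q [-1.200e-03  9.503e-01  3.114e-01 -6.000e-04] F [ 0.5 -0.4  0.5] w 0.0602 qpos [ 0.    0.6   0.66  1.64 -0.41  1.05 -0.15]
```

View pics/w10c.png

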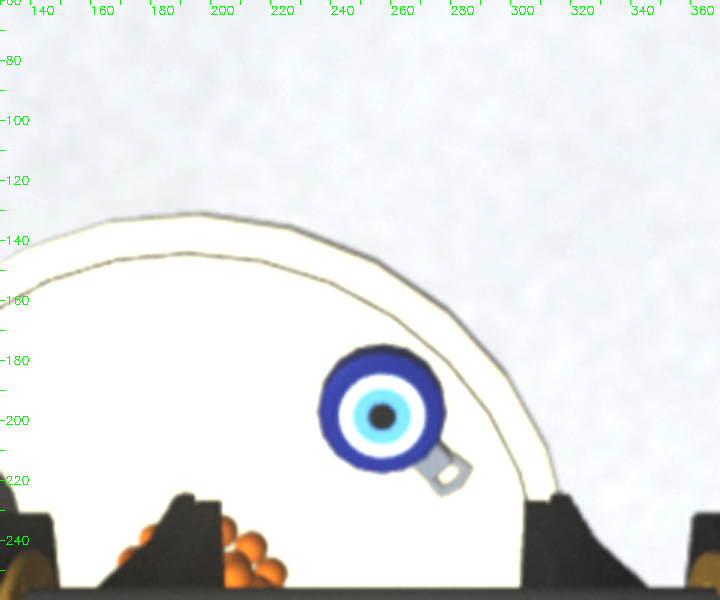

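```bash
python3 - <<'E'
from plan import *
import pickle
c=pickle.load(open("pics/w10.pkl","rb"))
a=ray(c,(257,198.3),.048);b=ray(c,(257.3,196.3),.041);h=ray(c,(281.5,219.5),.036);h2=ray(c,(279,217.5),.036);print(a,b,h)
m=(a+b)/2
for q in(h,h2):
  d=q-m;print(np.linalg.norm(d[:2]),np.degrees(np.arctan2(d[1],d[0])))
E
```

```text
[ 0.58835273 -0.32818807  0.048     ] [ 0.58856702 -0.32844952  0.041     ] [ 0.58236906 -0.36363322  0.036     ]
0.035835827130027205 -99.78575757535127
0.032496565608975445 -100.44491085415679
```

```bash
python3 - <<'E'
from plan import *
p0,R0=avg(2)
plan(np.array([.5885,-.3283,.06]),flat(np.radians(-54)),p0=p0,R0=R0,grip=60)
E
```

```text
avg [ 0.5896 -0.3251  0.1538] sd mm [0.1 0.2 0.3] t 27.2
n 4 D mm [ -1.1  -3.2 -93.8] w deg [-0.1  0.   0.3]
[-0.02, 0.02, 0.78, 0.0, 0.0, 0.01, 60]
[-0.03, 0.02, 0.78, -0.01, 0.0, 0.01, 60]
[-0.02, 0.01, 0.78, 0.0, 0.0, 0.01, 60]
[-0.02, 0.02, 0.79, -0.01, 0.0, 0.01, 60]
```

>>> drive_tool(
  steps=[
    [-0.03,0.02,0.7,0,0,0.03,60],
    [-0.03,0.02,0.8,0,0,0,60],
    [-0.03,0.02,0.8,0,0,0,60],
    [0,0,0.6,0,0,0,60],
    [0,0,0.2,0,0,0,60],
    [0,0,0,0,0,0,60],
    [0,0,0,0,0,0,60],
  ],
)

```text
clock: 27.95
tool_pos: [0.5887, -0.3297, 0.0623]
tcp_rot: [0.0, 0.951, 0.309, 0.0]
force: [0.2, -0.9, -0.1]
gripper_width: 0.0602
```

```bash
python3 - <<'E'
from plan import *
p0,R0=avg(2,save="w11");st()
plan(np.array([.5885,-.3283,.034]),flat(np.radians(-54)),p0=p0,R0=R0,grip=60)
from crop import crop
crop("pics/w11.png","pics/w11c.png",130,140,370,340,3)
E
```

```text
avg [ 0.5887 -0.3298  0.0624] sd mm [0.  0.  0.1] t 28.0
t 28.05 p [ 0.5887 -0.3298  0.0626] q [3.000e-04 9.512e-01 3.086e-01 5.000e-04] F [-0.1  0.4  0.3] w 0.0602 qpos [ 0.05  0.7   0.6   1.7  -0.48  0.9  -0.09]
n 1 D mm [ -0.2   1.5 -28.4] w deg [ 0. -0. -0.]
[0.02, -0.04, 0.95, 0.01, 0.0, -0.01, 60]
```

View pics/w11c.png

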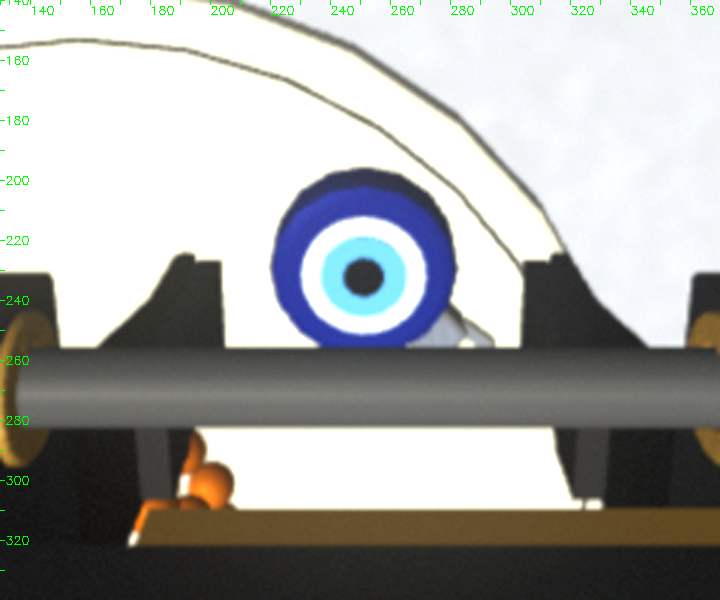

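>>> drive_tool(
  steps=[
    [0.02,-0.04,0.5,0,0,0,60],
    [0,0,0.3,0,0,0,60],
    [0,0,0.13,0,0,0,60],
    [0,0,0,0,0,0,60],
    [0,0,0,0,0,0,60],
  ],
)

```text
clock: 28.55
tool_pos: [0.5877, -0.3281, 0.0332]
tcp_rot: [-0.0, 0.951, 0.308, -0.0]
force: [0.3, 0.7, -0.0]
gripper_width: 0.0601
```

```bash
python3 - <<'E'
from plan import *
p0,R0=avg(2);st()
plan(np.array([.5885,-.3283,.034]),flat(np.radians(-54)),p0=p0,R0=R0,grip=60)
E
```

```text
avg [ 0.5877 -0.3282  0.0333] sd mm [0.1 0.1 0.2] t 28.6
t 28.65 p [ 0.5879 -0.3282  0.0336] q [-2.000e-04  9.512e-01  3.085e-01 -2.000e-04] F [-0.4 -0.6  0.6] w 0.0599 qpos [ 0.06  0.73  0.58  1.71 -0.51  0.85 -0.08]
n 1 D mm [ 0.8 -0.1  0.7] w deg [-0.1  0.  -0.1]
[0.02, 0.02, -0.02, -0.01, 0.0, -0.01, 60]
```

>>> drive_tool(
  steps=[
    [0,0.01,0,0,0,0,48],
    [0,0,0,0,0,0,45],
    [0,0,0,0,0,0,40],
    [0,0,0,0,0,0,30],
    [0,0,0,0,0,0,30],
    [0,0,0,0,0,0,30],
    [0,0,0,0,0,0,30],
  ],
  force=20,
)

```text
clock: 29.35
tool_pos: [0.588, -0.3282, 0.0334]
tcp_rot: [-0.0, 0.951, 0.309, -0.0]
force: [-0.5, 0.6, 0.9]
gripper_width: 0.0413
```

>>> drive_tool(
  steps=[
    [0,0,-0.2,0,0,0,30],
    [0,0,-0.6,0,0,0,30],
    [0,0,-0.9,0,0,0,30],
    [0,0,-1,0,0,0,30],
    [0,0,-0.7,0,0,0,30],
  ],
)

```text
clock: 29.85
tool_pos: [0.5886, -0.3292, 0.1389]
tcp_rot: [0.001, 0.951, 0.308, 0.001]
force: [0.0, 0.5, 0.3]
gripper_width: 0.0415
```

```bash
python3 - <<'E'
from plan import *
st()
c=load()["top"]
U=np.array([[500,90],[690,133],[651,283],[463,238]])/4+[115,135]-.4
m=np.array([ray(c,u,.039) for u in U]);print(m.round(4),m.mean(0))
for a,b in((0,1),(3,2),(2,1),(3,0)):print(np.linalg.norm(m[b]-m[a]),np.arctan2(*(m[b]-m[a])[:2][::-1]))
q=MAT[:2]+Rz(MAT[2])[:2,:2]@[.0352,-.042];print(q)
plan(np.r_[q,.12],flat(np.radians(-90.7)),grip=30)
E
```

```text
t 29.85 p [ 0.5886 -0.3292  0.1389] q [8.000e-04 9.513e-01 3.083e-01 8.000e-04] F [0.  0.5 0.3] w 0.0415 qpos [ 0.01  0.61  0.66  1.65 -0.42  1.02 -0.14]
[[ 0.7116  0.0823  0.039 ]
 [ 0.6785 -0.0773  0.039 ]
 [ 0.5526 -0.047   0.039 ]
 [ 0.5868  0.11    0.039 ]] [0.63236521 0.01701915 0.039     ]
0.16293780281844794 -1.7752479999285709
0.16064379543470403 -1.7853153899843726
0.12945742282391207 -0.23623994577283242
0.12778763691594971 -0.2186349501741128
[ 0.65863726 -0.03069454]
n 11 D mm [ 70.  298.5 -18.9] w deg [ 0.1 -0.1 36.6]
[0.7, -0.61, 0.06, 0.0, 0.0, 0.42, 30]
[0.67, -0.65, 0.05, 0.0, 0.0, 0.42, 30]
[0.62, -0.68, 0.06, 0.0, 0.0, 0.42, 30]
[0.59, -0.72, 0.06, 0.0, 0.0, 0.41, 30]
[0.54, -0.76, 0.05, 0.0, 0.0, 0.42, 30]
[0.5, -0.78, 0.06, 0.0, 0.0, 0.41, 30]
[0.45, -0.81, 0.06, 0.0, 0.0, 0.42, 30]
[0.4, -0.84, 0.05, 0.0, 0.0, 0.41, 30]
[0.36, -0.86, 0.06, 0.0, 0.0, 0.42, 30]
[0.3, -0.88, 0.06, 0.0, -0.01, 0.41, 30]
[0.26, -0.89, 0.05, 0.01, 0.0, 0.42, 30]
```

>>> drive_tool(
  steps=[
    [0.5,-0.45,0,0,0,0.3,30],
    [0.67,-0.65,0,0,0,0.42,30],
    [0.62,-0.68,0,0,0,0.42,30],
    [0.59,-0.72,0,0,0,0.41,30],
    [0.54,-0.76,0.05,0,0,0.42,30],
    [0.5,-0.78,0.06,0,0,0.41,30],
    [0.45,-0.81,0.06,0,0,0.42,30],
    [0.4,-0.84,0.1,0,0,0.41,30],
    [0.36,-0.86,0.1,0,0,0.42,30],
    [0.3,-0.88,0.1,0,0,0.41,30],
    [0.26,-0.89,0.1,0,0,0.42,30],
    [0.1,-0.3,0.05,0,0,0.14,30],
  ],
)

```text
clock: 31.05
tool_pos: [0.6552, -0.0227, 0.1174]
tcp_rot: [-0.001, 1.0, -0.005, -0.0]
force: [0.4, 0.3, -0.8]
gripper_width: 0.0411
```

```bash
cat >> plan.py <<'E'
def pocket(x,y): return MAT[:2]+Rz(MAT[2])[:2,:2]@[x,y]
E
python3 - <<'E'
from plan import *
p0,R0=avg(2,save="w12");st()
plan(np.r_[pocket(.0352,-.042),.06],flat(np.radians(-90.7)),grip=30)
E
```

```text
avg [ 0.6552 -0.0227  0.1172] sd mm [0.1 0.  0.2] t 31.1
t 31.15 p [ 0.6548 -0.0254  0.1173] q [-5.0e-04  1.0e+00 -5.5e-03 -3.0e-04] F [-0.1  0.3 -1. ] w 0.0416 qpos [-0.56  0.66  0.81  1.72 -0.56  1.01 -1.13]
n 2 D mm [  3.9  -5.3 -57.3] w deg [-0.1  0.   0.1]
[0.07, 0.09, 0.95, 0.0, 0.0, 0.0, 30]
[0.06, 0.09, 0.96, -0.01, 0.0, 0.01, 30]
```

View pics/w12.png

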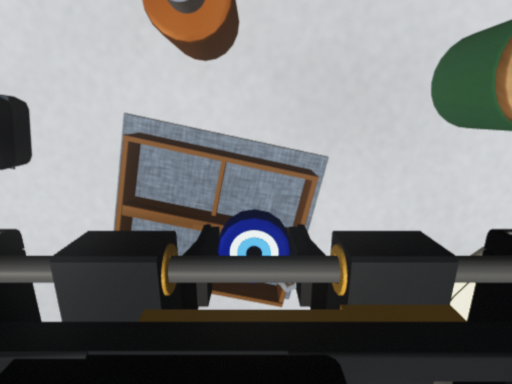

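>>> drive_tool(
  steps=[
    [0.07,0.09,0.7,0,0,0,30],
    [0.06,0.09,0.8,0,0,0,30],
    [0,0,0.4,0,0,0,30],
    [0,0,0,0,0,0,30],
    [0,0,0,0,0,0,30],
  ],
)

```text
clock: 31.65
tool_pos: [0.6583, -0.0338, 0.0607]
tcp_rot: [-0.0, 1.0, -0.008, -0.0]
force: [-0.0, 0.9, 0.1]
gripper_width: 0.0414
```

```bash
python3 - <<'E'
from plan import *
p0,R0=avg(2);st()
plan(np.r_[pocket(.0352,-.042),.0125],flat(np.radians(-90.7)),p0=p0,R0=R0,grip=30)
E
```

```text
avg [ 0.6584 -0.0337  0.0609] sd mm [0.2 0.1 0.2] t 31.7
t 31.75 p [ 0.6588 -0.0332  0.0612] q [-3.0e-04  1.0e+00 -7.7e-03  6.0e-04] F [ 0.6 -0.  -0.3] w 0.0417 qpos [-0.52  0.73  0.76  1.74 -0.61  0.92 -1.08]
n 2 D mm [  0.2   3.  -48.4] w deg [-0.  -0.  -0.2]
[0.0, -0.05, 0.81, 0.0, 0.0, -0.01, 30]
[0.0, -0.05, 0.8, 0.0, 0.0, -0.02, 30]
```

>>> drive_tool(
  steps=[
    [0,-0.08,0.2,0,0,0,30],
    [0,-0.01,0.5,0,0,0,30],
    [0,0,0.4,0,0,0,30],
    [0,0,0.2,0,0,0,30],
    [0,0,0.1,0,0,0,30],
    [0,0,0,0,0,0,30],
    [0,0,0,0,0,0,30],
  ],
)

```text
clock: 32.45
tool_pos: [0.6583, -0.0301, 0.0181]
tcp_rot: [-0.0, 1.0, -0.008, -0.0]
force: [0.6, -0.1, 0.2]
gripper_width: 0.0414
```

```bash
python3 - <<'E'
from plan import *
p0,R0=avg(2);st()
plan(np.r_[pocket(.0352,-.042),.0118],flat(np.radians(-90.7)),p0=p0,R0=R0,grip=30)
E
```

```text
avg [ 0.6583 -0.0301  0.0182] sd mm [0.1 0.  0.1] t 32.5
t 32.55 p [ 0.6584 -0.03    0.0183] q [-3.0e-04  1.0e+00 -7.5e-03 -0.0e+00] F [ 0.4 -0.1 -0.2] w 0.0411 qpos [-0.5   0.78  0.72  1.76 -0.66  0.86 -1.06]
n 1 D mm [ 0.3 -0.6 -6.4] w deg [-0.   0.  -0.2]
[0.01, 0.02, 0.21, 0.0, 0.0, -0.02, 30]
```

>>> drive_tool(
  steps=[
    [0,0.02,0.13,0,0,0,30],
    [0,0,0.07,0,0,0,30],
    [0,0,0,0,0,0,30],
    [0,0,0,0,0,0,30],
  ],
)

```text
clock: 32.95
tool_pos: [0.6579, -0.0304, 0.0118]
tcp_rot: [-0.0, 1.0, -0.008, -0.001]
force: [-0.9, -0.4, -0.4]
gripper_width: 0.0411
```

>>> drive_tool(
  steps=[
    [0,0,0.01,0,0,0,47],
    [0,0,0,0,0,0,47],
    [0,0,0,0,0,0,47],
    [0,0,-0.3,0,0,0,47],
    [0,0,-0.7,0,0,0,47],
    [0,0,-1,0,0,0,47],
    [0,0,-1,0,0,0,47],
    [0,0,-0.6,0,0,0,55],
    [0,0,0,0,0,0,55],
  ],
)

```text
clock: 33.85
tool_pos: [0.6599, -0.031, 0.1228]
tcp_rot: [-0.0, 1.0, -0.008, 0.002]
force: [0.0, 0.4, -0.2]
gripper_width: 0.0534
```

```bash
python3 - <<'E'
from plan import *
p0,R0=avg(2,save="w13");st()
plan(np.array([.4275,-.384,.17]),flat(np.radians(-47)),p0=p0,R0=R0,grip=55)
E
```

```text
avg [ 0.6593 -0.0308  0.1217] sd mm [0.7 0.3 1.1] t 33.9
t 33.95 p [ 0.6577 -0.0301  0.1192] q [-6.0e-04  1.0e+00 -7.4e-03 -7.0e-04] F [-0.8  0.2 -0. ] w 0.0544 qpos [-0.55  0.66  0.81  1.71 -0.56  1.02 -1.13]
n 15 D mm [-231.8 -353.2   48.3] w deg [  0.   -0.2 -43.9]
[-0.5, 0.79, -0.11, 0.0, 0.0, -0.37, 55]
[-0.55, 0.77, -0.11, 0.0, 0.0, -0.37, 55]
[-0.58, 0.73, -0.11, 0.0, 0.0, -0.36, 55]
[-0.62, 0.71, -0.11, 0.0, 0.0, -0.37, 55]
[-0.65, 0.67, -0.11, 0.0, 0.0, -0.36, 55]
[-0.69, 0.64, -0.11, 0.0, 0.0, -0.37, 55]
[-0.72, 0.61, -0.11, 0.0, 0.0, -0.36, 55]
[-0.75, 0.56, -0.11, 0.0, 0.0, -0.37, 55]
[-0.77, 0.53, -0.11, 0.0, 0.0, -0.36, 55]
[-0.8, 0.49, -0.11, 0.0, 0.0, -0.37, 55]
[-0.83, 0.44, -0.11, 0.0, 0.0, -0.36, 55]
[-0.85, 0.41, -0.1, 0.0, -0.01, -0.37, 55]
[-0.87, 0.35, -0.11, 0.0, 0.0, -0.36, 55]
[-0.88, 0.32, -0.11, 0.0, -0.01, -0.37, 55]
[-0.9, 0.27, -0.11, 0.01, 0.0, -0.36, 55]
```

View pics/w13.png

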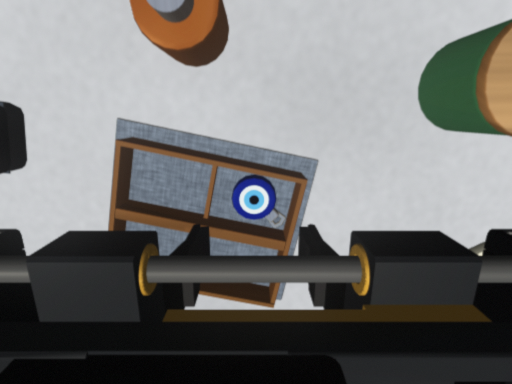

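>>> drive_tool(
  steps=[
    [-0.5,0.79,-0.3,0,0,-0.37,55],
    [-0.55,0.77,-0.3,0,0,-0.37,55],
    [-0.58,0.73,-0.3,0,0,-0.36,55],
    [-0.62,0.71,-0.3,0,0,-0.37,55],
    [-0.65,0.67,-0.2,0,0,-0.36,55],
    [-0.69,0.64,-0.1,0,0,-0.37,55],
    [-0.72,0.61,-0.1,0,0,-0.36,55],
    [-0.75,0.56,0,0,0,-0.37,55],
    [-0.77,0.53,0,0,0,-0.36,55],
    [-0.8,0.49,0,0,0,-0.37,55],
    [-0.83,0.44,0,0,0,-0.36,55],
    [-0.85,0.41,0,0,0,-0.37,55],
  ],
)

```text
clock: 35.15
tool_pos: [0.4714, -0.3132, 0.1658]
tcp_rot: [-0.002, 0.955, 0.296, -0.002]
force: [-0.1, -1.2, 0.1]
gripper_width: 0.055
```

>>> drive_tool(
  steps=[
    [-0.87,0.35,0.1,0,0,-0.36,50],
    [-0.88,0.32,0.2,0,0,-0.37,50],
    [-0.9,0.27,0.3,0,0,-0.36,50],
    [0,0,0.3,0,0,0,50],
    [0,0,0,0,0,0,50],
    [0,0,0,0,0,0,50],
  ],
)

```text
clock: 35.75
tool_pos: [0.4269, -0.3823, 0.1395]
tcp_rot: [-0.002, 0.93, 0.367, -0.001]
force: [0.4, -0.1, 0.6]
gripper_width: 0.0501
```

```bash
python3 - <<'E'
from plan import *
p0,R0=avg(2,save="w14");st()
from crop import crop
crop("pics/w14.png","pics/w14c.png",130,100,370,300,3)
E
```

```text
avg [ 0.4271 -0.3823  0.1397] sd mm [0.2 0.1 0.3] t 35.8
t 35.85 p [ 0.4275 -0.3826  0.1403] q [-8.000e-04  9.301e-01  3.673e-01 -2.000e-04] F [0.1 0.3 0.5] w 0.0498 qpos [ 0.13  0.46  0.7   1.89 -0.37  0.92  0.19]
```

View pics/w14c.png

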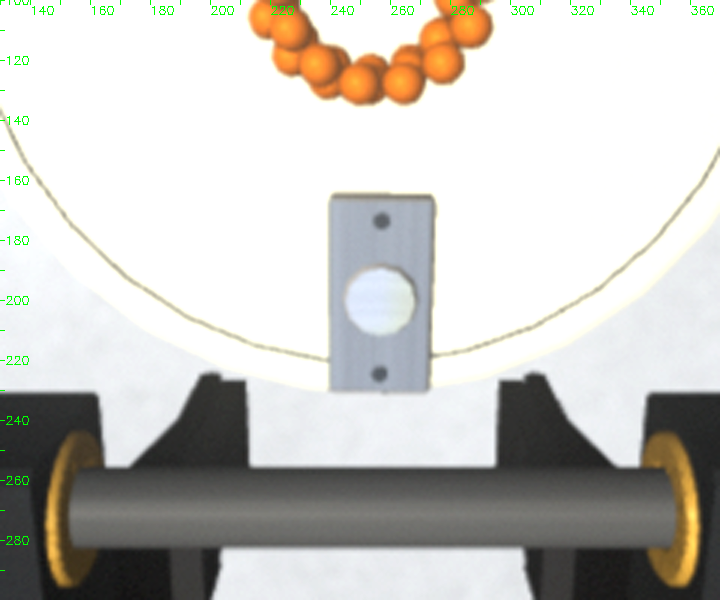

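```bash
python3 - <<'E'
from plan import *
import pickle
c=pickle.load(open("pics/w14.pkl","rb"))
U=np.array([[331,198],[432,198],[429.5,391],[331,391]])/3+[130,100]-.33
m=np.array([ray(c,u,.049) for u in U]);print(m.round(4),m.mean(0))
for a,b in((0,1),(3,2),(3,0),(2,1)):print(np.linalg.norm(m[b]-m[a]),np.degrees(np.arctan2(*(m[b]-m[a])[:2][::-1])))
p0,R0=avg(2)
q=m.mean(0)
plan(np.r_[q[:2],.065],flat(np.radians(-47)),p0=p0,R0=R0,grip=50)
E
```

```text
[[ 0.4416 -0.3524  0.049 ]
 [ 0.4618 -0.3739  0.049 ]
 [ 0.4179 -0.4155  0.049 ]
 [ 0.397  -0.3931  0.049 ]] [ 0.42957436 -0.38370916  0.049     ]
0.029501146199256492 -46.871858266748525
0.030594990790291647 -46.84178471899065
0.060482008697589816 42.38373442401034
0.06046163007476009 43.42007118811637
avg [ 0.4275 -0.3827  0.1404] sd mm [0.  0.1 0.1] t 35.9
n 3 D mm [  2.1  -1.  -75.4] w deg [-0.1 -0.   0.1]
[0.01, 0.03, 0.84, 0.0, 0.0, 0.0, 50]
[0.01, 0.02, 0.84, -0.01, 0.0, 0.01, 50]
[0.01, 0.03, 0.83, 0.0, 0.0, 0.0, 50]
```

>>> drive_tool(
  steps=[
    [0.01,0.03,0.7,0,0,0,50],
    [0.01,0.03,0.85,0,0,0,50],
    [0.01,0.02,0.8,0,0,0,50],
    [0,0,0.4,0,0,0,50],
    [0,0,0,0,0,0,50],
    [0,0,0,0,0,0,50],
  ],
)

```text
clock: 36.55
tool_pos: [0.4292, -0.3852, 0.0588]
tcp_rot: [0.0, 0.93, 0.366, -0.0]
force: [-0.3, -0.2, 0.7]
gripper_width: 0.0497
```

```bash
python3 - <<'E'
from plan import *
p0,R0=avg(2,save="w15")
plan(np.r_[.4296,-.3837,.037],flat(np.radians(-47)),p0=p0,R0=R0,grip=50)
from crop import crop
crop("pics/w15.png","pics/w15c.png",130,140,370,340,3)
E
```

```text
avg [ 0.4292 -0.3853  0.0589] sd mm [0.1 0.1 0.2] t 36.6
n 1 D mm [  0.4   1.6 -21.9] w deg [ 0.  0. -0.]
[0.05, -0.03, 0.73, 0.0, 0.0, 0.0, 50]
```

View pics/w15c.png

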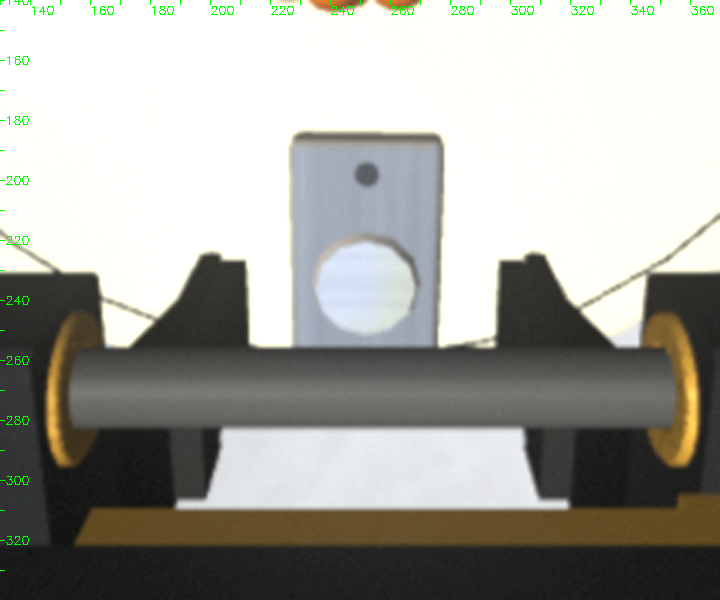

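>>> drive_tool(
  steps=[
    [0.05,-0.04,0.4,0,0,0,50],
    [0,0,0.25,0,0,0,50],
    [0,0,0.08,0,0,0,45],
    [0,0,0,0,0,0,40],
    [0,0,0,0,0,0,36],
    [0,0,0,0,0,0,20],
    [0,0,0,0,0,0,20],
    [0,0,0,0,0,0,20],
    [0,0,0,0,0,0,20],
  ],
  force=25,
)

```text
clock: 37.55
tool_pos: [0.4291, -0.3831, 0.0363]
tcp_rot: [-0.0, 0.93, 0.366, -0.0]
force: [0.3, -0.8, 0.2]
gripper_width: 0.0314
```

```bash
python3 - <<'E'
from plan import *
p0,R0=avg(2);st()
E
```

```text
avg [ 0.4291 -0.3831  0.0363] sd mm [0. 0. 0.] t 37.6
t 37.65 p [ 0.4291 -0.3832  0.0363] q [-2.000e-04  9.305e-01  3.663e-01 -2.000e-04] F [ 0.7 -1.7  1.4] w 0.0316 qpos [ 0.22  0.6   0.59  1.96 -0.49  0.73  0.29]
```

>>> drive_tool(
  steps=[
    [0,0,-0.2,0,0,0,20],
    [0,0,-0.6,0,0,0,20],
    [0,0,-1,0,0,0,20],
    [0,0,-1,0,0,0,20],
    [0,0,-1,0,0,0,20],
    [0,0,-0.6,0,0,0,20],
  ],
)

```text
clock: 38.25
tool_pos: [0.4294, -0.3835, 0.1706]
tcp_rot: [0.0, 0.931, 0.366, 0.0]
force: [0.7, -0.9, 0.4]
gripper_width: 0.0314
```

```bash
python3 - <<'E'
from plan import *
st();q=pocket(-.033,-.042);print(q)
plan(np.r_[q,.14],flat(MAT[2]),grip=20)
E
```

```text
t 38.25 p [ 0.4294 -0.3835  0.1706] q [5.000e-04 9.305e-01 3.662e-01 5.000e-04] F [ 0.7 -0.9  0.4] w 0.0314 qpos [ 0.11  0.43  0.72  1.86 -0.34  0.98  0.16]
[ 0.59209597 -0.01574473]
n 14 D mm [162.7 367.8 -30.6] w deg [  0.1  -0.  -34.4]
[0.88, -0.38, 0.07, 0.0, 0.0, -0.31, 20]
[0.9, -0.34, 0.08, 0.0, 0.0, -0.31, 20]
[0.91, -0.29, 0.07, 0.0, 0.0, -0.31, 20]
[0.92, -0.26, 0.07, 0.0, 0.0, -0.31, 20]
[0.93, -0.22, 0.07, 0.0, 0.0, -0.31, 20]
[0.94, -0.18, 0.08, 0.0, 0.0, -0.31, 20]
[0.95, -0.14, 0.07, 0.0, 0.0, -0.3, 20]
[0.95, -0.1, 0.07, 0.0, 0.0, -0.31, 20]
[0.96, -0.06, 0.08, 0.0, 0.0, -0.3, 20]
[0.95, -0.01, 0.07, 0.0, 0.0, -0.31, 20]
[0.96, 0.02, 0.07, 0.0, 0.0, -0.3, 20]
[0.96, 0.06, 0.07, 0.0, 0.0, -0.31, 20]
[0.95, 0.11, 0.08, 0.0, 0.0, -0.3, 20]
[0.94, 0.15, 0.07, 0.01, 0.0, -0.31, 20]
```

>>> drive_tool(
  steps=[
    [0.6,-0.25,0,0,0,-0.2,20],
    [0.9,-0.34,0,0,0,-0.31,20],
    [0.91,-0.29,0,0,0,-0.31,20],
    [0.92,-0.26,0,0,0,-0.31,20],
    [0.93,-0.22,0,0,0,-0.31,20],
    [0.94,-0.18,0,0,0,-0.31,20],
    [0.95,-0.14,0,0,0,-0.3,20],
    [0.95,-0.1,0,0,0,-0.31,20],
    [0.96,-0.06,0.1,0,0,-0.3,20],
    [0.95,-0.01,0.15,0,0,-0.31,20],
    [0.96,0.02,0.2,0,0,-0.3,20],
    [0.96,0.06,0.2,0,0,-0.31,20],
  ],
)

```text
clock: 39.45
tool_pos: [0.5697, -0.0765, 0.1485]
tcp_rot: [-0.001, 0.81, 0.586, -0.0]
force: [1.0, -0.7, -1.0]
gripper_width: 0.0318
```

>>> drive_tool(
  steps=[
    [0.95,0.11,0.2,0,0,-0.3,20],
    [0.8,0.13,0.1,0,0,-0.31,20],
    [0.35,0,0,0,0,-0.11,20],
    [0,0,0,0,0,0,20],
    [0,0,0,0,0,0,20],
  ],
)

```text
clock: 39.95
tool_pos: [0.5939, -0.0213, 0.1399]
tcp_rot: [-0.0, 0.781, 0.625, -0.001]
force: [-0.1, -0.5, -0.6]
gripper_width: 0.0314
```

```bash
python3 - <<'E'
from plan import *
p0,R0=avg(2,save="w16");st()
plan(np.r_[pocket(-.033,-.042),.055],flat(MAT[2]),p0=p0,R0=R0,grip=20)
E
```

```text
avg [ 0.5938 -0.0215  0.14  ] sd mm [0.1 0.3 0.1] t 40.0
t 40.05 p [ 0.5938 -0.0219  0.1401] q [-2.000e-04  7.815e-01  6.239e-01 -3.000e-04] F [ 0.8 -1.2 -1. ] w 0.0312 qpos [-0.4   0.45  0.49  1.84 -0.26  0.92 -0.02]
n 3 D mm [ -1.7   5.8 -85. ] w deg [-0.1  0.  -0.1]
[0.06, -0.03, 0.94, 0.0, 0.0, 0.0, 20]
[0.06, -0.03, 0.95, 0.0, 0.0, 0.0, 20]
[0.06, -0.04, 0.94, -0.01, 0.0, -0.01, 20]
```

View pics/w16.png

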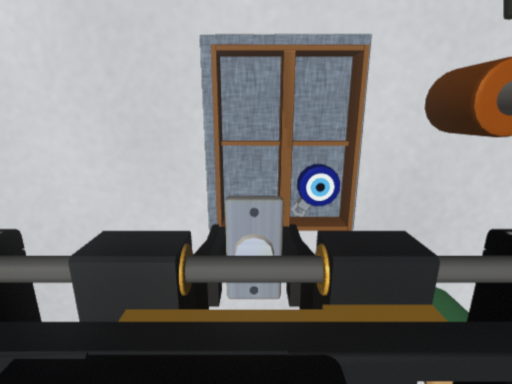

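>>> drive_tool(
  steps=[
    [0.06,-0.03,0.5,0,0,0,20],
    [0.06,-0.03,0.7,0,0,0,20],
    [0.06,-0.03,0.5,0,0,0,20],
    [0,0,0.2,0,0,0,20],
    [0,0,0,0,0,0,20],
    [0,0,0,0,0,0,20],
  ],
)

```text
clock: 40.65
tool_pos: [0.5931, -0.0144, 0.083]
tcp_rot: [-0.0, 0.781, 0.625, 0.0]
force: [1.3, 0.9, -1.6]
gripper_width: 0.0315
```

```bash
python3 - <<'E'
from plan import *
import pickle
p0,R0=avg(2,save="w17");st()
plan(np.r_[pocket(-.033,-.042),.055],flat(MAT[2]),p0=p0,R0=R0,grip=20)
c=pickle.load(open("pics/w17.pkl","rb"))
L=np.array([[-.065,.082,.039],[.065,.082,.039],[-.061,.078,.0375],[-.005,.078,.0375],[.005,.078,.0375],[-.061,.002,.019],[-.005,.002,.019],[-.061,-.0,.039],[-.005,0,.0375],[.005,0,.0375]])
W=np.column_stack([np.array([pocket(a,b) for a,b,_ in L]),L[:,2]]);print(np.c_[L*1000,proj(c,W)].round(1))
from crop import crop
crop("pics/w17.png","pics/w17c.png",130,10,390,270,3)
E
```

```text
avg [ 0.5932 -0.0144  0.0832] sd mm [0.1 0.  0.2] t 40.7
t 40.75 p [ 0.5933 -0.0142  0.0835] q [-1.000e-04  7.806e-01  6.250e-01  5.000e-04] F [ 0.  -0.4 -1.4] w 0.0318 qpos [-0.38  0.52  0.45  1.88 -0.31  0.81  0.01]
n 1 D mm [ -1.1  -1.4 -28.2] w deg [ 0. -0.  0.]
[-0.05, -0.03, 0.94, 0.0, 0.0, 0.0, 20]
[[-65.   82.   39.  201.9  35.8]
 [ 65.   82.   39.  405.4  36. ]
 [-61.   78.   37.5 208.7  43.3]
 [ -5.   78.   37.5 295.3  43.4]
 [  5.   78.   37.5 310.7  43.4]
 [-61.    2.   19.  216.2 156.8]
 [ -5.    2.   19.  288.2 156.8]
 [-61.   -0.   39.  212.9 163.4]
 [ -5.    0.   37.5 291.1 163.1]
 [  5.    0.   37.5 305.  163.1]]
```

View pics/w17c.png

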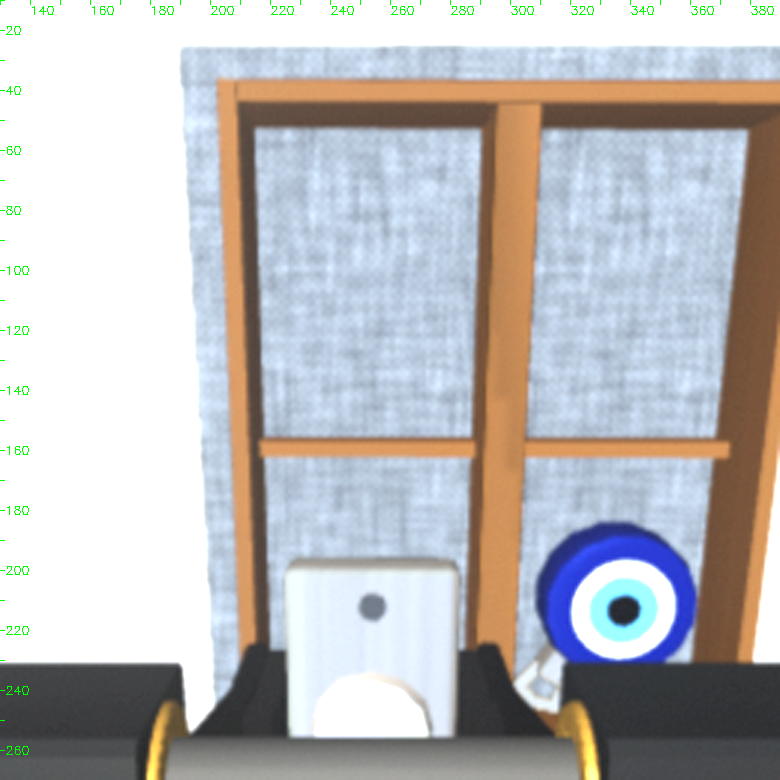

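>>> drive_tool(
  steps=[
    [-0.05,-0.03,0.3,0,0,0,20],
    [0,0,0.5,0,0,0,20],
    [0,0,0.3,0,0,0,20],
    [0,0,0,0,0,0,20],
    [0,0,0,0,0,0,20],
  ],
)

```text
clock: 41.25
tool_pos: [0.5912, -0.0153, 0.0492]
tcp_rot: [-0.001, 0.781, 0.625, -0.001]
force: [-0.2, -0.6, 0.0]
gripper_width: 0.0318
```

```bash
python3 - <<'E'
from plan import *
p0,R0=avg(2);st()
plan(np.r_[pocket(-.033,-.042),.0155],flat(MAT[2]),p0=p0,R0=R0,grip=20)
E
```

```text
avg [ 0.5914 -0.0153  0.0494] sd mm [0.2 0.  0.2] t 41.3
t 41.35 p [ 0.5917 -0.0153  0.0499] q [-4.000e-04  7.806e-01  6.251e-01  1.000e-04] F [ 0.6  0.4 -0.8] w 0.0315 qpos [-0.36  0.57  0.43  1.9  -0.34  0.74  0.04]
n 2 D mm [  0.7  -0.4 -33.9] w deg [-0.1 -0.   0. ]
[0.0, 0.01, 0.57, -0.01, 0.0, 0.0, 20]
[-0.01, 0.02, 0.56, 0.0, 0.0, 0.01, 20]
```

>>> drive_tool(
  steps=[
    [0,0.02,0.3,0,0,0,20],
    [0,0,0.3,0,0,0,20],
    [0,0,0.2,0,0,0,20],
    [0,0,0.1,0,0,0,20],
    [0,0,0,0,0,0,20],
    [0,0,0,0,0,0,20],
  ],
)

```text
clock: 41.95
tool_pos: [0.5921, -0.0154, 0.0227]
tcp_rot: [-0.001, 0.781, 0.625, -0.0]
force: [-0.2, -0.6, -1.1]
gripper_width: 0.0318
```

```bash
python3 - <<'E'
from plan import *
p0,R0=avg(2);st()
plan(np.r_[pocket(-.033,-.042),.0145],flat(MAT[2]),p0=p0,R0=R0,grip=20)
E
```

```text
avg [ 0.5921 -0.0154  0.0228] sd mm [0.1 0.  0.1] t 42.0
t 42.05 p [ 0.5922 -0.0154  0.023 ] q [-4.000e-04  7.805e-01  6.251e-01  1.000e-04] F [-0.  -0.7 -0.3] w 0.0320 qpos [-0.34  0.61  0.41  1.92 -0.36  0.69  0.06]
n 1 D mm [-0.  -0.3 -8.3] w deg [-0. -0.  0.]
[-0.01, 0.0, 0.28, -0.01, 0.0, 0.0, 20]
```

>>> drive_tool(
  steps=[
    [0,0,0.14,0,0,0,20],
    [0,0,0.1,0,0,0,20],
    [0,0,0,0,0,0,20],
    [0,0,0,0,0,0,20],
  ],
)

```text
clock: 42.45
tool_pos: [0.5918, -0.0154, 0.0154]
tcp_rot: [-0.001, 0.781, 0.625, -0.0]
force: [0.8, 0.8, -0.7]
gripper_width: 0.0317
```

Within about 1 mm of the floor. One small step, then open slightly (to 35 mm).

>>> drive_tool(
  steps=[
    [0,0,0.03,0,0,0,20],
    [0,0,0,0,0,0,34.5],
    [0,0,0,0,0,0,34.5],
    [0,0,0,0,0,0,34.5],
  ],
)

```text
clock: 42.85
tool_pos: [0.5921, -0.0153, 0.0148]
tcp_rot: [-0.001, 0.781, 0.625, 0.0]
force: [0.0, -0.7, 0.3]
gripper_width: 0.0346
```

>>> drive_tool(
  steps=[
    [0,0,-0.1,0,0,0,34.5],
    [0,0,-0.3,0,0,0,34.5],
    [0,0,-0.6,0,0,0,35],
    [0,0,-0.9,0,0,0,40],
    [0,0,-1,0,0,0,40],
    [0,0,-1,0,0,0,40],
    [-1,0,-0.8,0,0,0,40],
    [-1,0,-0.5,0,0,0,40],
    [-1,0,0,0,0,0,40],
    [-0.5,0,0,0,0,0,40],
    [0,0,0,0,0,0,40],
  ],
)

```text
clock: 43.95
tool_pos: [0.5683, -0.1203, 0.1711]
tcp_rot: [-0.0, 0.782, 0.623, -0.0]
force: [0.2, 0.2, -0.4]
gripper_width: 0.04
```

```bash
python3 - <<'E'
from plan import *
p0,R0=avg(2,save="w18");st()
from crop import crop
crop("pics/w18.png","pics/w18c.png",130,10,390,260,3)
E
python3 snap.py side s18;python3 snap.py top t18; python3 - <<'E'
import os;os.chdir('.')
from crop import crop
crop("pics/s18.png","pics/s18c.png",165,95,325,355,2)
crop("pics/t18.png","pics/t18c.png",120,90,420,290,2)
E
```

```text
avg [ 0.5686 -0.1191  0.1708] sd mm [0.3 1.2 0.2] t 44.0
t 44.05 p [ 0.5692 -0.1165  0.1702] q [-0.0013  0.7803  0.6255 -0.    ] F [0.2 0.  0.4] w 0.0400 qpos [-0.27  0.4   0.53  1.84 -0.24  0.97  0.14]
```

View pics/w18c.png

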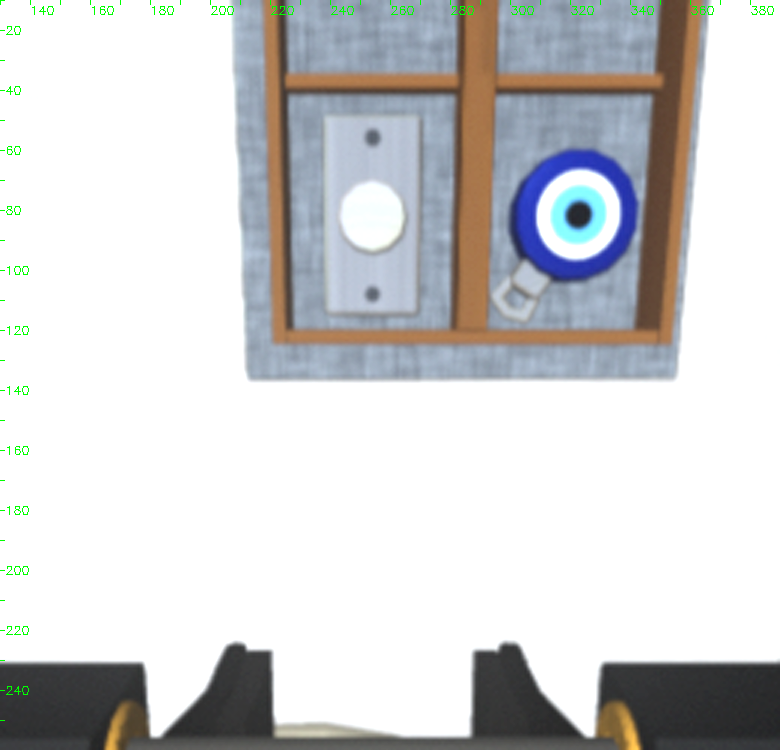

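View pics/s18c.png

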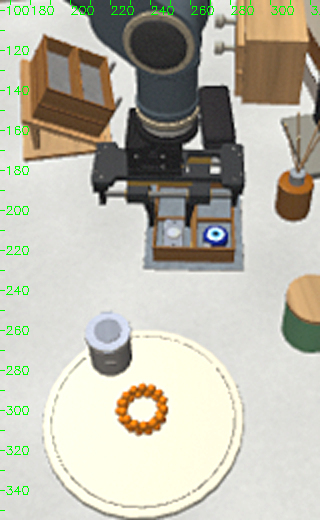

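View pics/t18c.png

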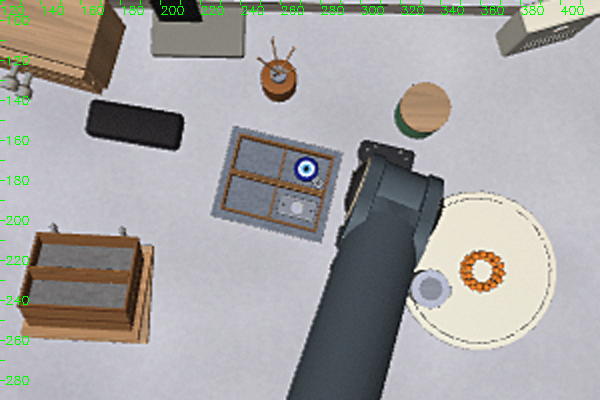

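```bash
python3 - <<'E'
from cell import *
s=read_state();print(s["clock"],abs(s["joint_vel"]).max())
print(close_job())
E
```

```text
44.15 0.0064141852107762
the job is handed in; nothing more can be done
None
```

The job is done and handed in at 44.2 s, inside the 72 s limit. No contact force I saw went above about 13 N.

- **Trays:** I set the top plain tray aside on the ledge and set the pocket tray down squarely on the felt mat. The plain tray then went back on the bottom tray on the stand.
- **Items from the turntable:** The blue nazar and the doorbell button are in separate pockets at the same end of the pocket tray. I lowered each one to within about 1 mm of the floor before letting go.
- **Nazar orientation:** I gripped the nazar across its disc at about 45° to its hanger, because the fingers would not fit beside it in the pocket otherwise. It lies with the hanger diagonal.

**Last checks:**
- The wrist, side and top pictures show both items lying flat and face up, clear of the walls.
- The pocket tray is parallel to the mat's edges. The top view put its centre about 1.5 mm from where I aimed, which is within calibration error. The wrist view agreed to under 1 mm.
- The two plain trays are aligned against each other on the stand.
- The coin cup is within about 1 pixel (roughly 3 mm) of where it started, measured from above. The bead loops look unmoved. I compared the glasses case, candle and diffuser by eye only.
- The gripper was clear of everything at hand-in, and no check failed.

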